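Load the column oven of the haemoglobin analyser

ROBOT

A 6-joint arm with a two-finger parallel gripper is mounted at the origin on a cart in front of the work surface, level with it; the furniture and walls round the work are solid. World frame = base frame: x ahead of the robot, y to its left, z up, the work surface at z = 0. Lengths are in m, angles in rad, forces in N, time in s.
With the tool pointing down it reaches from about 0.425 to 1.125 m from the base axis. Payload 14.9 kg.
Tool frame: the origin (TCP) lies at the very end of the fingers, on their centre line; the grasp point (between the pads) lies 19 mm behind it; z points along the fingers, y is the direction in which the jaws open and shut (so a half turn about z gives the same grasp; the last joint's range is limited). The gripper opens to 91 mm and grips with 3 to 60 N. Pads are 32 mm wide; open, the fingers measure 118 mm over their backs; the gripper's body (76 mm by 178 mm) begins 60 mm behind the grasp point.
Start: joints at [1.15, 0.379, 1.734, -0, 1.028, -0.033], TCP at [0.265, 0.648, 0.214] pointing down, gripper open.
Joint ranges: [-2.77, 2.77], [-0.74, 2.19], [0, 2.66], [-1.06, 4.2], [0.31, 2.87], [-3.08, 3.08]. Speed limits (rad/s): [1.89, 1.89, 2.39, 3.14, 3.14, 3.14].

INTERFACE

Orientations are given as a unit quaternion [w, x, y, z].
In Python, from cell import * gives the robot as it stands. The module is installed in compiled form; this text tells all that it offers.
- The arm moves only by the shell command python3 -m inch 'ROWS'. ROWS is JSON, a list of rows, each an object with "rotation": the turn, a rotation vector about the tool's x, y, z in degrees, a list of three; "offset": the shift along the tool's x, y, z in mm, a list of three; "fingers": the closure in counts, from 0 (fully open) to 255 (shut). A call has 1 to 20 rows; each row shifts and turns the commanded pose from where the row before left it, along the tool's axes as they then stand; what a row does not reach is not made up. A row lasts 1/8 s, in which the tool goes at most 62.5 mm and 10.7 degrees, less where a joint would pass 70% of its speed; a pose out of reach is approached as far as the arm can. A call is refused whole if a number of a shift passes 62.5 or a number of a turn 10.7, either way. A call with a gripper value outside its range is refused whole. The fingers move at their own pace and stop on an object; the grip force is fixed at half the most. Time passes only in rows, so rows that do not move let the fingers close. It gives the time, the measured TCP pose, the force and the opening at its end, in the units of the state.
- get_obs(): the state, without advancing time (a new reading comes with each control period).
- capture(name): name is "scene" or "top" or "wrist"; returns a dict with "image" (420x560x3 uint8, blue, green, red), "z_map" (420x560 float32, m along the optical axis (not along the pixel's ray), 0 where there is no reading), "vfov" (degrees; the focal length in pixels is half the picture's height over the tangent of half this angle, whatever the lens; pixels are square), "cx", "cy" (the principal point, pixels), "world_from_camera" (4x4, takes a point from camera to world coordinates); the wrist camera has in their place "mount" (4x4, takes a point from camera to tool coordinates, whose origin is the TCP and whose axes are the flange's). Camera axes: x right, y up, looking along -z (the intrinsics and any distortion apply to the point x, -y, -z); pixel columns grow to the right and rows downward; lengths in m; the calibration is good to about 2 mm. The wrist camera is an equidistant fisheye: a pixel r from the principal point sees the ray r / f radians off the axis. A picture is of the moment at which its call begins: read the wrist's pose just before it.
- job_done(): hands the job in, once; it reports no verdict.
The state is a dict: "time_s": time; "joint_positions": joint angles; "qvel": joint speeds; "tau": joint torques, N m; "position": TCP position; "orientation": TCP orientation; "ft_force": force on the tool from outside, world axes, zero at the start; "torque": the same for the moment, N m; "finger_gap": finger opening in m.
Only numpy, scipy, OpenCV 4.12 (cv2) and the standard library are available. Lean on these libraries where they do the work, as an engineer would, in place of code of your own. Each camera call takes 0.05 s, during which the arm holds its last target.

TASK

Fit the new separation columns into the column oven on the right of the desk: lift the oven's lid open until it rests on its stop, then push every steel column that lies on the desk nose first into a bore of its own, fully home, so that the shoulder of its square end is flush against the block. When all are in, shut the lid completely; leave the strip canister and the timer standing where they are.

Things in the scene. Friction and masses are not known exactly. Their poses are not given: they have to be found in the camera images.
- oven: column oven, white box fixed to the desk, 296 (x) x 218 (y) x 97 mm high. Origin on the desk under the middle of the bored block's face; x points into the bores, away from the robot, y left. The block (x 0 to 160 mm) is 86 mm high. In front of it is a loading bay 88 mm long, 200 mm wide inside, side walls 86 mm high, floor 12 mm and front sill 30 mm above the desk
- bore1 (a point): centre of the mouth of the left bore (oven y = +50 mm) in the block's face, 55 mm above the desk; the bore runs level along the oven's x, 18 mm wide, 157 mm deep. Columns at this height pass over the sill
- bore2 (a point): the same for the middle bore (oven y = 0)
- bore3 (a point): the same for the right bore (oven y = -50 mm)
- lid (a joint): oven lid, rad: 0 shut, 1.9 fully open, leaning back on its stop. Hinged along the oven's y through lid_hinge; the front edge rises. 0.4 kg, damped: let go, it sinks shut at about 1 rad/s, but past about 1.65 rad it leans back on its stop and stays. Open, it stays behind oven x = 45 mm and below 290 mm
- lid_hinge (a point): middle of the lid's hinge line, 50 mm behind the block's face, 92 mm above the desk
- lid_tab (a point): grip point on the black tab in the middle of the lid's front edge: tab 14 mm thick along the oven's y, 24 mm high, sticks out 48 mm; the point is 30 mm out from the lid's front, 18 mm from the tab's end. Lid shut: 184 mm in front of the hinge line and 10 mm below it; turns with the lid
- strip_canister: small black test-strip canister, 37 x 37 x 63 mm high, standing loose in front of the tall white analyser; origin under its centre; to be left alone. The analyser's fixed front stands at world x = 0.565 and beyond, from y = -0.08 to 0.18, 0.43 m high: carry the columns past it without touching it
- kitchen_timer: wind-up timer, 44 x 66 x 68 mm high, standing loose; origin under its centre; to be left alone
- col1 (a point): column 1, lying in the right-hand place (absent: None): steel rod 200 mm long, 0.15 kg. This point: on its axis, 100 mm from either end; x towards the nose. From the nose: 18 mm taper (6 mm thick at the tip), round shaft 14 mm thick up to 152 mm, then a 20 x 20 x 44 mm square end whose front is the shoulder, a 4 mm plug. Centre of mass 10 mm behind this point. Lies with this point 9 mm above the desk, nose within 0.25 rad of +x
- col2 (a point): column 2, lying in the middle place (absent: None): steel rod 200 mm long, 0.15 kg. This point: on its axis, 100 mm from either end; x towards the nose. From the nose: 18 mm taper (6 mm thick at the tip), round shaft 14 mm thick up to 152 mm, then a 20 x 20 x 44 mm square end whose front is the shoulder, a 4 mm plug. Centre of mass 10 mm behind this point. Lies with this point 9 mm above the desk, nose within 0.25 rad of +x
- col3 (a point): column 3, lying in the left-hand place (absent: None): steel rod 200 mm long, 0.15 kg. This point: on its axis, 100 mm from either end; x towards the nose. From the nose: 18 mm taper (6 mm thick at the tip), round shaft 14 mm thick up to 152 mm, then a 20 x 20 x 44 mm square end whose front is the shoulder, a 4 mm plug. Centre of mass 10 mm behind this point. Lies with this point 9 mm above the desk, nose within 0.25 rad of +x

How it is judged:
On the way, in this order (a step that is already met when the one before it is completed fails the run):
1. the lid is open and rests on its stop (value of joint lid above 1.82 rad), for 0.3 s.
2. every column is home in a bore of its own, the lid still open (x of col1 in the frame of oven between 0.048 and 0.058 m and y of col1 in the frame of oven between -0.06 and 0.06 m and height (world z) of col1 between 0.046 and 0.064 m and x of col2 in the frame of oven between 0.048 and 0.058 m and y of col2 in the frame of oven between -0.06 and 0.06 m and height (world z) of col2 between 0.046 and 0.064 m and x of col3 in the frame of oven between 0.048 and 0.058 m and y of col3 in the frame of oven between -0.06 and 0.06 m and height (world z) of col3 between 0.046 and 0.064 m and value of joint lid above 1.7 rad), for 0.3 s.
At the end, for the whole second after the job is handed in: every column present lies in a bore of its own, nose first, with its shoulder within 4 mm of the block's face, and the lid is shut (under 0.04 rad) (x of col1 in the frame of oven between 0.048 and 0.058 m and y of col1 in the frame of oven between -0.06 and 0.06 m and height (world z) of col1 between 0.046 and 0.064 m and x of col2 in the frame of oven between 0.048 and 0.058 m and y of col2 in the frame of oven between -0.06 and 0.06 m and height (world z) of col2 between 0.046 and 0.064 m and x of col3 in the frame of oven between 0.048 and 0.058 m and y of col3 in the frame of oven between -0.06 and 0.06 m and height (world z) of col3 between 0.046 and 0.064 m and value of joint lid below 0.04 rad); the robot touches nothing.
It fails at once if the strip canister is knocked over or shifted by more than 40 mm (distance of strip_canister from where it was at the start of the episode above 0.04 m or angle between strip_canister's own z axis and vertical above 0.6 rad).
It fails at once if the timer is knocked over or shifted by more than 40 mm (distance of kitchen_timer from where it was at the start of the episode above 0.04 m or angle between kitchen_timer's own z axis and vertical above 0.6 rad).
Of column1, column2, column3 only 2 to 3 are there at a start; the rules pass over those that are not, and their reading is None.
At some moment in a run one of column1, column2, column3 may be knocked a few centimetres aside while the robot is not near it.
Once in a run the grip may slacken for a moment while it holds something.
It also fails if it takes over 210 s, if anything falls off the work surface, if the arm or the gripper's body presses on something with over 40 N, if the wrist force passes 120 N, or if a joint passes its speed limit or range.

## Working session

There is one attempt and no reset: what is moved stays moved. The work goes in short steps, Python scripts to look and compute and a shell command to move; the robot and the scene stay as the last step left them, time stands still between calls to the robot, and variables do not carry over. Pictures are saved under pics/ and viewed, and the job is handed in when it is done.

```bash
mkdir -p pics; cat > h.py <<'E'
from cell import *
import numpy as np, cv2
from scipy.spatial.transform import Rotation as R
def rot(q): return R.from_quat([q[1],q[2],q[3],q[0]]).as_matrix()
def snap(name,fn=None):
    o=get_obs(); c=capture(name)
    if fn: cv2.imwrite('pics/'+fn,c['image'])
    if name=='wrist':
        T=np.eye(4);T[:3,:3]=rot(o['orientation']);T[:3,3]=o['position']; c['world_from_camera']=T@np.array(c['mount'])
    c['W']=np.array(c['world_from_camera']); c['f']=210/np.tan(np.radians(c['vfov'])/2); c['fish']=name=='wrist'
    return c
def ray(c,u,v):
    a=(u-c['cx'])/c['f'];b=(v-c['cy'])/c['f']
    if c['fish']:
        r=np.hypot(a,b);s=np.sin(r)/r if r>1e-9 else 1; d=np.array([a*s,-b*s,-np.cos(r)])
    else: d=np.array([a,-b,-1.])
    return c['W'][:3,3],c['W'][:3,:3]@d
def onz(c,u,v,z):
    o,d=ray(c,u,v);return o+d*(z-o[2])/d[2]
def cloud(c):
    v,u=np.mgrid[0:420,0:560];a=(u-c['cx'])/c['f'];b=(v-c['cy'])/c['f'];z=c['z_map']
    if c['fish']:
        r=np.hypot(a,b)+1e-12;t=np.tan(r)/r;a=a*t;b=b*t
    P=np.stack([a*z,-b*z,-z],-1)
    return P@c['W'][:3,:3].T+c['W'][:3,3]
def st():
    o=get_obs();M=rot(o['orientation'])
    print(o['time_s'],'p',np.round(o['position'],4),'F',np.round(o['ft_force'],1),'gap',round(o['finger_gap'],4));print(np.round(M,3).tolist(), 'q',np.round(o['joint_positions'],3))
    return o,M
E
python3 - <<'E'
from h import *
st()
for n in ['scene','top','wrist']:
    c=snap(n,n+'0.png');print(n,c['f'],c['cx'],c['cy'],np.round(c['W'],3).tolist(),[k for k in c])
E
```

```text
0.0 p [0.2646 0.6476 0.2133] F [-1.   0.2 -0.4] gap 0.0915
[[-0.926, 0.378, -0.0], [0.378, 0.926, -0.001], [-0.0, -0.001, -1.0]] q [ 1.15   0.379  1.735 -0.     1.028 -0.033]
scene 387.62710358220284 279.79438807906126 204.64683116952205 [[0.583, 0.621, -0.523, 0.014], [-0.812, 0.453, -0.367, -0.429], [0.009, 0.639, 0.769, 0.832], [0.0, 0.0, 0.0, 1.0]] ['image', 'z_map', 'vfov', 'cx', 'cy', 'world_from_camera', 'W', 'f', 'fish']
top 481.43595028952655 281.8622924574494 202.8782477747314 [[0.074, 0.973, -0.221, 0.201], [-0.997, 0.073, -0.013, -0.087], [0.003, 0.221, 0.975, 1.537], [0.0, 0.0, 0.0, 1.0]] ['image', 'z_map', 'vfov', 'cx', 'cy', 'world_from_camera', 'W', 'f', 'fish']
wrist 325.19226210127806 275.24616906015086 208.5662967652103 [[0.378, -0.888, -0.262, 0.191], [0.926, 0.362, 0.109, 0.679], [-0.002, -0.284, 0.959, 0.384], [0.0, 0.0, 0.0, 1.0]] ['image', 'z_map', 'vfov', 'cx', 'cy', 'mount', 'world_from_camera', 'W', 'f', 'fish']
```

View pics/scene0.png

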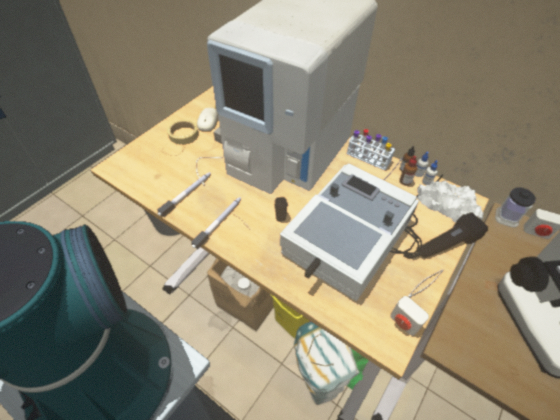

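View pics/top0.png

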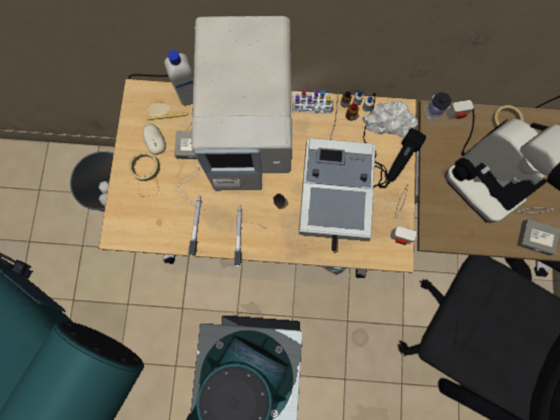

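View pics/wrist0.png

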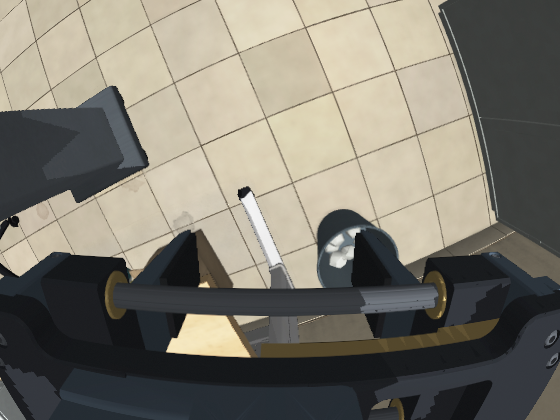

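The scene picture shows two columns, at about (185,195) and (217,222). The oven is at (350,230) with its tab at (313,268), the canister at (281,208), and the timer, a white box with red, at (408,315). Next I'll measure these.

```bash
python3 - <<'E'
from h import *
for n in ['top','scene']:
    c=snap(n);P=cloud(c);im=c['image']
    print(n,'median table z', np.median(P[230,130:180,2]) if n=='top' else P[215,180,2])
    if n=='top': pts={'desk':(150,230),'c3':(195,225),'c2':(238,235),'ovenfront':(335,235),'lid':(336,210),'lidback':(340,150),'timer':(403,235),'can':(280,201)}
    else: pts={'c3':(185,195),'c2':(217,222),'can':(281,203),'timer':(408,310),'lid':(340,235)}
    for k,(u,v) in pts.items(): print(k,np.round(P[v,u],3))
    if n=='top':
        np.save('P.npy',P);
    cv2.imwrite(f'pics/{n}z.png',cv2.resize(im[120:280,100:440] if n=='top' else im[130:350,130:460],None,fx=2.3,fy=2.3,interpolation=cv2.INTER_CUBIC))
E
```

```text
top median table z 0.0017026187405319027
desk [0.427 0.351 0.001]
c3 [0.452 0.206 0.016]
c2 [0.431 0.066 0.01 ]
ovenfront [ 0.439 -0.235  0.098]
lid [ 0.516 -0.234  0.101]
lidback [ 0.709 -0.237  0.102]
timer [ 0.46  -0.448  0.068]
can [ 0.54  -0.061  0.065]
scene median table z 0.000127913748765085
c3 [0.446 0.2   0.008]
c2 [0.425 0.062 0.013]
can [ 0.543 -0.061  0.064]
timer [ 0.459 -0.449  0.068]
lid [ 0.522 -0.244  0.097]
```

View pics/topz.png

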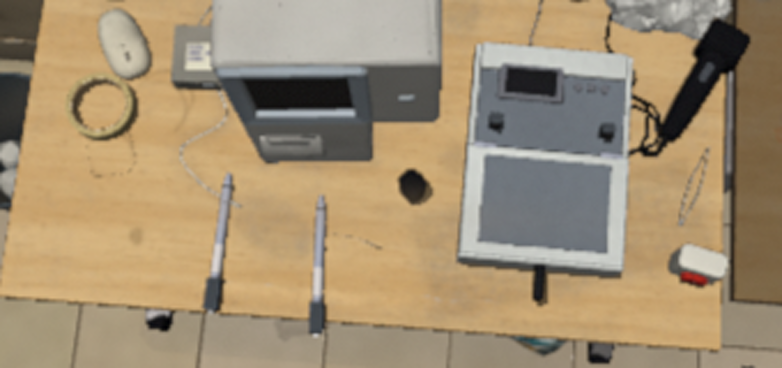

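View pics/scenez.png

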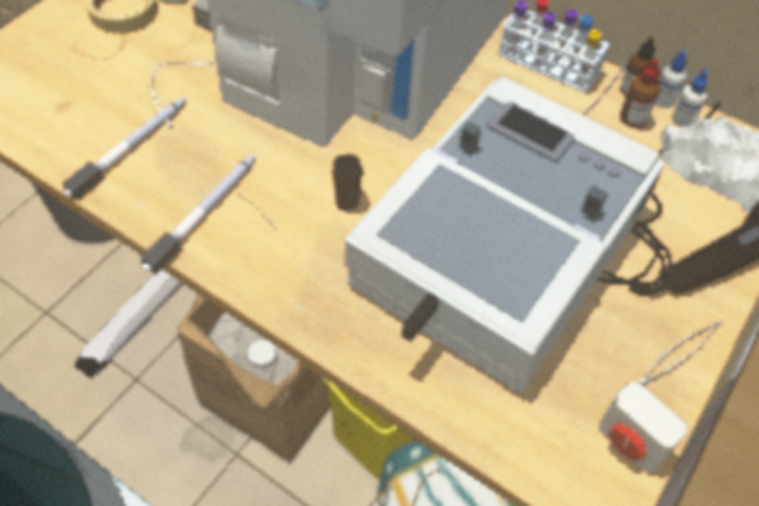

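```bash
python3 - <<'E'
from h import *
for n in ['top','scene']:
    c=snap(n);P=cloud(c);im=c['image']
    m=((P[...,2]>0.08)&(P[...,2]<0.115)&(P[...,0]>0.38)&(P[...,0]<0.8)&(P[...,1]>-0.4)&(P[...,1]<-0.1)).astype(np.uint8)
    m=cv2.morphologyEx(m,cv2.MORPH_OPEN,np.ones((9,9)))
    cs,_=cv2.findContours(m,cv2.RETR_EXTERNAL,cv2.CHAIN_APPROX_NONE);k=max(cs,key=cv2.contourArea)[:,0]
    w=np.array([onz(c,u,v,0.098)[:2] for u,v in k]).astype(np.float32)
    r=cv2.minAreaRect(w);print(n,r,np.round(cv2.boxPoints(r),3).tolist())
    # tab: dark
    t=((im.max(2)<60)&(P[...,2]>0.05)&(P[...,2]<0.11)&(P[...,0]<0.46)&(P[...,0]>0.3)&(P[...,1]<-0.15)&(P[...,1]>-0.35))
    q=P[t]; print('tab',t.sum(),q.min(0),q.max(0),np.median(q,0))
    # columns
    for y0,y1 in [(0.13,0.3),(0.0,0.12)]:
        t=((P[...,2]>0.006)&(P[...,2]<0.03)&(P[...,0]<0.6)&(P[...,0]>0.3)&(P[...,1]<y1)&(P[...,1]>y0)).astype(np.uint8)
        t=np.where(cv2.connectedComponents(t)[1]>0,t,0)
        nn,lab,s,_=cv2.connectedComponentsWithStats(t);i=1+np.argmax(s[1:,4])
        vv,uu=np.nonzero(lab==i);w=np.array([onz(c,u,v,0.009)[:2] for u,v in zip(uu,vv)])
        mu=w.mean(0);d=np.linalg.svd(w-mu)[2][0];d*=np.sign(d[0]);s=(w-mu)@d
        print('col',len(w),'ends',mu+d*s.min(),mu+d*s.max(),'len',np.ptp(s),'ang',np.arctan2(d[1],d[0]))
    
E
```

```text
top ((0.5916407704353333, -0.23487913608551025), (0.21773084998130798, 0.30268189311027527), 89.283203125) [[0.4390000104904175, -0.34200000762939453], [0.7419999837875366, -0.34599998593330383], [0.7440000176429749, -0.12800000607967377], [0.44200000166893005, -0.12399999797344208]]
tab 65 [ 0.3951438  -0.23994359  0.07957016] [ 0.43971598 -0.22666335  0.10176086] [ 0.41862565 -0.23338627  0.09389781]
col 323 ends [0.35559687 0.2099435 ] [0.55546869 0.20601483] len 0.1999104225139785 ang -0.019653429411883524
col 293 ends [0.33513438 0.06095608] [0.53256189 0.07248216] len 0.19776368380901532 ang 0.05831513839961186
scene ((0.5835874676704407, -0.23852425813674927), (0.218405619263649, 0.3132759630680084), 88.87361907958984) [[0.42500001192092896, -0.3449999988079071], [0.7379999756813049, -0.35100001096725464], [0.7419999837875366, -0.13199999928474426], [0.42899999022483826, -0.12600000202655792]]Traceback (most recent call last):
  File "<stdin>", line 11, in <module>
    return umr_minimum(a, axis, None, out, keepdims, initial, where)
ValueError: zero-size array to reduction operation minimum which has no identity
```

```bash
python3 -m inch '[{"rotation":[0,0,-10.7],"offset":[0,0,0],"fingers":0},{"rotation":[0,0,-10.7],"offset":[0,0,0],"fingers":0},{"rotation":[0,0,0],"offset":[0,0,0],"fingers":0}]'; python3 -c "
from h import *
st()"
```

```text
time_s: 0.72
position: [0.2647, 0.648, 0.2139]
orientation: [-0.0, 0.008, 1.0, -0.0]
ft_force: [0.6, -0.1, 0.3]
finger_gap: 0.0911
0.725 p [0.2647 0.648  0.2139] F [ 0.6 -0.1  0.3] gap 0.0911
[[-1.0, 0.015, -0.0], [0.015, 1.0, -0.0], [0.0, -0.0, -1.0]] q [ 1.15   0.379  1.734 -0.     1.028 -0.406]
```

```bash
python3 -m inch '[{"rotation":[0,0,0],"offset":[-23,-51,0],"fingers":60},{"rotation":[0,0,0],"offset":[-23,-51,0],"fingers":60},{"rotation":[0,0,0],"offset":[-23,-51,0],"fingers":60},{"rotation":[0,0,0],"offset":[-23,-51,0],"fingers":60},{"rotation":[0,0,0],"offset":[-23,-51,0],"fingers":60},{"rotation":[0,0,0],"offset":[-23,-51,0],"fingers":60},{"rotation":[0,0,0],"offset":[-23,-51,0],"fingers":60},{"rotation":[0,0,0],"offset":[-23,-51,0],"fingers":60},{"rotation":[0,0,0],"offset":[0,-51,0],"fingers":60},{"rotation":[0,0,0],"offset":[0,-51,0],"fingers":60},{"rotation":[0,0,0],"offset":[6,-51,0],"fingers":60},{"rotation":[0,0,0],"offset":[6,-51,0],"fingers":60},{"rotation":[0,0,0],"offset":[6,-51,0],"fingers":60},{"rotation":[0,0,0],"offset":[6,-51,0],"fingers":60},{"rotation":[0,0,0],"offset":[6,-51,0],"fingers":60},{"rotation":[0,0,0],"offset":[6,-51,0],"fingers":60},{"rotation":[0,0,0],"offset":[0,-51,0],"fingers":60},{"rotation":[0,0,0],"offset":[0,0,0],"fingers":60}]'; python3 -c "
from h import *
st()
snap('wrist','w1.png')"
```

```text
time_s: 2.98
position: [0.4002, -0.2236, 0.2142]
orientation: [0.0, 0.011, 1.0, -0.0]
ft_force: [-0.2, 0.3, 0.6]
finger_gap: 0.0699
2.975 p [ 0.4002 -0.2236  0.2142] F [-0.2  0.3  0.6] gap 0.0699
[[-1.0, 0.023, 0.001], [0.023, 1.0, -0.001], [-0.001, -0.001, -1.0]] q [-0.56  -0.016  2.209 -0.     0.947 -2.108]
```

View pics/w1.png

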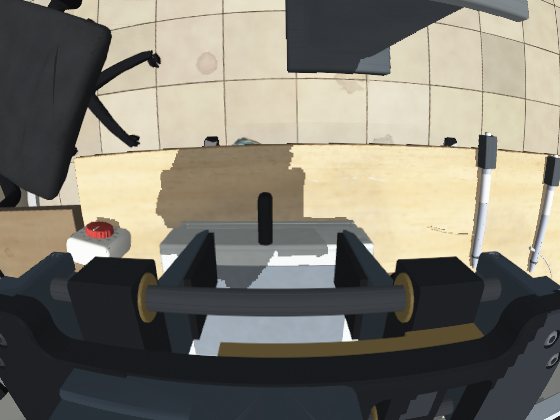

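The wrist view shows the tab between (265,192) and (265,243). The oven's front edge is at row ~225, the timer is on the left at (100,240), and the two columns are on the right at (485,200) and (550,210).

```bash
python3 - <<'E'
from h import *
c=snap('wrist');P=cloud(c);im=c['image']
for u,v in [(265,205),(265,225),(265,238),(180,235),(350,235)]: print(u,v,np.round(P[v,u],4),np.round(onz(c,u,v,.094),4))
for e in [(265,193),(265,243)]: print(e,np.round(onz(c,*e,.094),4))
m=((P[...,2]>0.07)&(P[...,2]<0.115)&(im.max(2)<70));m[:, :230]=0;m[:,300:]=0;m[250:]=0;m[:180]=0
vv,uu=np.nonzero(m);w=np.array([onz(c,u,v,.094)[:2] for u,v in zip(uu,vv)]);mu=np.median(w,0);d=np.linalg.svd(w-w.mean(0))[2][0];print(mu,w.min(0),w.max(0),d,len(w))
# oven front edge: highest row per column with z>.08
e=[]
for u in list(range(175,240,5))+list(range(290,360,5)):
    col=np.nonzero((P[190:255,u,2]>0.085)&(P[190:255,u,2]<.115))[0]
    if len(col): e.append(onz(c,u,190+col[0],.095)[:2])
e=np.array(e);print(np.round(e[:,0],3));p=np.polyfit(e[:,1],e[:,0],1);print(p, np.polyval(p,-.235))
E
```

```text
265 205 [ 0.4027 -0.2313  0.0946] [ 0.4029 -0.2313  0.094 ]
265 225 [ 0.4221 -0.2318  0.0954] [ 0.4226 -0.2319  0.094 ]
265 238 [ 0.436  -0.2323  0.0934] [ 0.4358 -0.2323  0.094 ]
180 235 [ 0.4415 -0.3249  0.0685] [ 0.4318 -0.3164  0.094 ]
350 235 [ 0.3843 -0.1806  0.2227] [ 0.4349 -0.1495  0.094 ]
(265, 193) [ 0.3914 -0.231   0.094 ]
(265, 243) [ 0.441  -0.2325  0.094 ]
[ 0.4165168  -0.23349767] [ 0.39128426 -0.24051812] [ 0.44313249 -0.22662033] [ 0.99989209 -0.01469033] 729
[0.439 0.438 0.437 0.439 0.439 0.439 0.439 0.439 0.44  0.44  0.44  0.44
 0.44  0.441 0.441 0.441 0.44  0.441]
[0.01910684 0.44405648] 0.43956637480153693
```

```bash
python3 -m inch '[{"rotation":[0,0,0.5],"offset":[-9.5,-9.6,30],"fingers":60},{"rotation":[0,0,0],"offset":[0,0,50],"fingers":90},{"rotation":[0,0,0],"offset":[0,0,45],"fingers":120},{"rotation":[0,0,0],"offset":[0,0,26],"fingers":140},{"rotation":[0,0,0],"offset":[0,0,0],"fingers":255},{"rotation":[0,0,0],"offset":[0,0,0],"fingers":255},{"rotation":[0,0,0],"offset":[0,0,0],"fingers":255},{"rotation":[0,0,0],"offset":[0,0,0],"fingers":255}]'; python3 -c "
from h import *
st()
snap('scene','s2.png')"
```

```text
time_s: 4.08
position: [0.4106, -0.2339, 0.0648]
orientation: [0.001, 0.011, 1.0, -0.003]
ft_force: [-15.1, -37.9, -4.3]
finger_gap: 0.0138
4.075 p [ 0.4106 -0.2339  0.0648] F [-15.1 -37.9  -4.3] gap 0.0138
[[-1.0, 0.021, 0.003], [0.021, 1.0, -0.006], [-0.003, -0.006, -1.0]] q [-0.565  0.278  2.239 -0.006  0.619 -2.11 ]
```

View pics/s2.png

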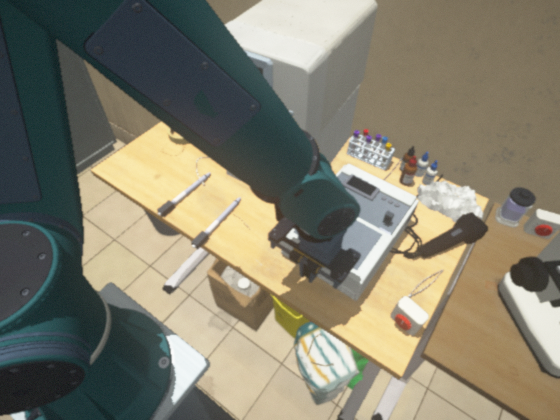

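```bash
python3 -m inch '[{"rotation":[0,0,0],"offset":[0,-1,0],"fingers":255},{"rotation":[0,0,0],"offset":[0,0,0],"fingers":255}]'
```

```text
time_s: 4.38
position: [0.4105, -0.234, 0.0646]
orientation: [0.001, 0.011, 1.0, -0.002]
ft_force: [-10.0, -25.1, -3.1]
finger_gap: 0.0139
```

```bash
python3 -m inch '[{"rotation":[0,0,0],"offset":[1,-2,0],"fingers":255},{"rotation":[0,0,0],"offset":[0,0,0],"fingers":255}]'; python3 -c "
from h import *
o=get_obs();print(o['torque'])"
```

```text
time_s: 4.62
position: [0.4104, -0.2342, 0.0646]
orientation: [0.002, 0.012, 1.0, -0.001]
ft_force: [9.7, 5.1, -3.9]
finger_gap: 0.0139
[ 0.70712109 -1.28496523  0.44120875]
```

```bash
python3 -m inch '[{"rotation":[0,0,0],"offset":[0,0,-18.4],"fingers":255},{"rotation":[0,0,0],"offset":[-1.8,0,-18.3],"fingers":255},{"rotation":[0,0,0],"offset":[-3.6,0,-18.1],"fingers":255},{"rotation":[0,0,0],"offset":[-5.4,0,-17.6],"fingers":255},{"rotation":[0,0,0],"offset":[-7.1,0,-17],"fingers":255}]'; python3 -c "
from h import *
o=get_obs();print(o['torque'])"
```

```text
time_s: 5.25
position: [0.4271, -0.2344, 0.1542]
orientation: [0.001, 0.011, 1.0, -0.001]
ft_force: [7.0, -4.9, -8.5]
finger_gap: 0.014
[-0.45468319 -0.69990641  0.52706408]
```

Forces are low, so I'll carry on along the arc.

```bash
python3 -m inch '[{"rotation":[0,0,0],"offset":[-8.7,0,-16.2],"fingers":255},{"rotation":[0,0,0],"offset":[-10.3,0,-15.3],"fingers":255},{"rotation":[0,0,0],"offset":[-11.8,0,-14.1],"fingers":255},{"rotation":[0,0,0],"offset":[-13.2,0,-12.9],"fingers":255},{"rotation":[0,0,0],"offset":[-14.4,0,-11.5],"fingers":255},{"rotation":[0,0,0],"offset":[-15.5,0,-10],"fingers":255}]'; python3 -c "
from h import *
o=get_obs();print(o['torque'])
snap('scene','s3.png')"
```

```text
time_s: 6.0
position: [0.5003, -0.2357, 0.2334]
orientation: [-0.001, 0.011, 1.0, -0.0]
ft_force: [-2.5, -4.3, -5.7]
finger_gap: 0.0143
[-0.50468232  0.85042261  0.41878926]
```

View pics/s3.png

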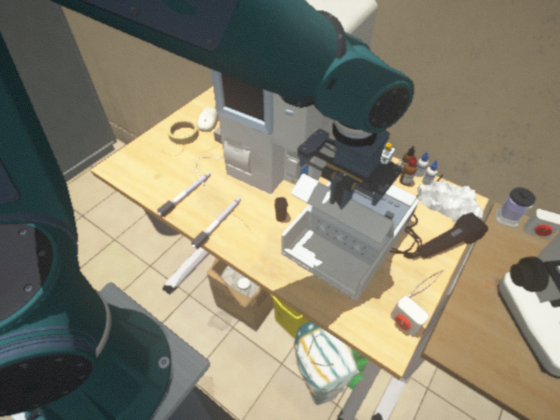

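The scene shows the lid about 60° up, held by the tab at (340,190). The wrist is clear of the analyser.

```bash
python3 -m inch '[{"rotation":[0,0,0],"offset":[-16.4,0,-8.4],"fingers":255},{"rotation":[0,0,0],"offset":[-17.1,0,-6.7],"fingers":255},{"rotation":[0,0,0],"offset":[-17.7,0,-5],"fingers":255},{"rotation":[0,0,0],"offset":[-18.1,0,-3.2],"fingers":255},{"rotation":[0,0,0],"offset":[-18.4,0,-1.4],"fingers":255},{"rotation":[0,0,0],"offset":[-18.4,0,0.5],"fingers":255},{"rotation":[0,0,0],"offset":[-18.3,0,2.3],"fingers":255},{"rotation":[0,0,0],"offset":[0,0,0],"fingers":255}]'; python3 -c "
from h import *
o=get_obs();print(o['torque'])
snap('scene','s4.png')"
```

```text
time_s: 7.05
position: [0.6269, -0.2379, 0.2563]
orientation: [0.002, 0.011, 1.0, 0.0]
ft_force: [3.8, 7.6, 10.7]
finger_gap: 0.0138
[ 1.17667943 -0.6139736   0.18732202]
```

View pics/s4.png

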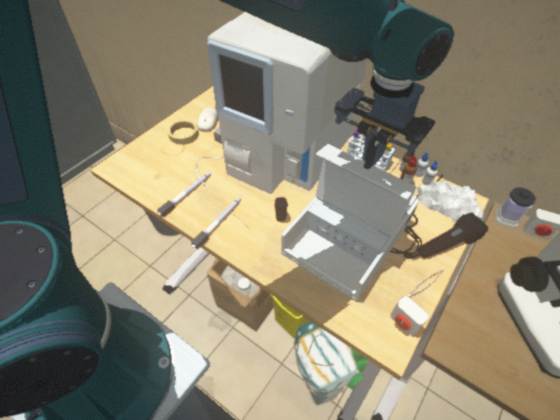

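```bash
python3 -m inch '[{"rotation":[0,0,0],"offset":[-10,0,2],"fingers":255},{"rotation":[0,0,0],"offset":[-7,0,2],"fingers":255},{"rotation":[0,0,0],"offset":[0,0,0],"fingers":255}]';python3 -m inch '[{"rotation":[0,0,0],"offset":[0,0,0],"fingers":180},{"rotation":[0,0,0],"offset":[0,0,0],"fingers":150},{"rotation":[0,0,0],"offset":[0,0,0],"fingers":150},{"rotation":[0,0,0],"offset":[0,0,-30],"fingers":150},{"rotation":[0,0,0],"offset":[0,0,-50],"fingers":150},{"rotation":[0,0,0],"offset":[60,0,-10],"fingers":150},{"rotation":[0,0,0],"offset":[60,0,0],"fingers":150},{"rotation":[0,0,0],"offset":[60,0,0],"fingers":150}]'; python3 -c "
from h import *
st()
c=snap('scene','s5.png')
snap('wrist','w5.png')
P=cloud(c)
m=(P[...,2]>.11)&(P[...,2]<.3)&(P[...,0]>.56)&(P[...,0]<.72)&(P[...,1]<-.14)&(P[...,1]>-.33)
q=P[m];
for z in (.14,.18,.22): 
  s=q[abs(q[:,2]-z)<.01]; print(z,np.median(s[:,0]),len(s))
"
```

```text
time_s: 7.48
position: [0.6436, -0.2382, 0.2528]
orientation: [0.002, 0.012, 1.0, 0.0]
ft_force: [2.7, 8.3, 12.8]
finger_gap: 0.0137
time_s: 8.48
position: [0.4599, -0.2347, 0.3401]
orientation: [0.0, 0.011, 1.0, -0.0]
ft_force: [0.4, -0.0, 0.9]
finger_gap: 0.0373
8.475 p [ 0.4599 -0.2347  0.3401] F [ 0.4 -0.   0.9] gap 0.0373
[[-1.0, 0.023, 0.0], [0.023, 1.0, -0.0], [-0.0, -0.0, -1.0]] q [-0.517 -0.057  2.001 -0.     1.197 -2.065]
0.14 0.6068853719422685 621
0.18 0.6204488032099834 568
0.22 0.6307823198435556 84
```

View pics/s5.png

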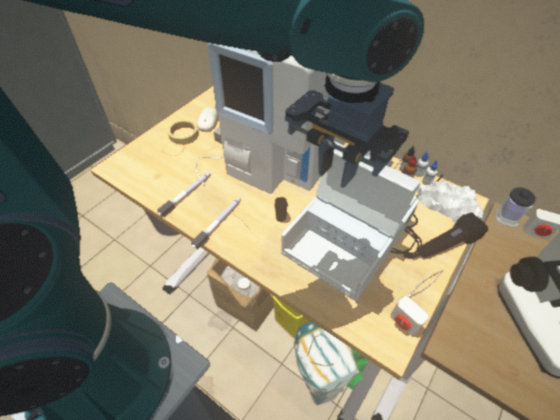

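View pics/w5.png

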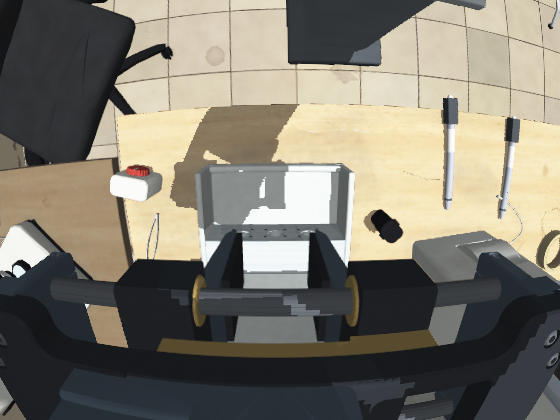

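The wrist view shows the open bay from (205,165) to (350,230). The columns are at (450,150) and (508,165), the canister at (385,225) and the timer at (137,183). I'll measure the columns again and the bay walls.

```bash
cat >> h.py <<'E'
def cols(c,P,z=.009):
    t=((P[...,2]>0.005)&(P[...,2]<0.03)&(P[...,0]<0.62)&(P[...,0]>0.3)&(P[...,1]<.32)&(P[...,1]>-.03)).astype(np.uint8)
    n,lab,s,_=cv2.connectedComponentsWithStats(t)
    for i in range(1,n):
        if s[i,4]<100: continue
        vv,uu=np.nonzero(lab==i);w=np.array([onz(c,u,v,z)[:2] for u,v in zip(uu,vv)])
        mu=w.mean(0);d=np.linalg.svd(w-mu,full_matrices=False)[2][0];d*=np.sign(d[0]);q=(w-mu)@d
        print('col',len(w),'tail',np.round(mu+d*q.min(),4),'nose',np.round(mu+d*q.max(),4),'mid',np.round(mu+d*(q.min()+q.max())/2,4),'len',round(np.ptp(q),4),'ang',round(np.arctan2(d[1],d[0]),3))
E
python3 - <<'E'
from h import *
for n in ('top','wrist'):
    c=snap(n);P=cloud(c);print(n);cols(c,P)
im=c['image'];g=cv2.cvtColor(im,cv2.COLOR_BGR2GRAY)
for v in (180,200,215):
    print(v,'z',[ (u,round(float(P[v,u,2]),3),round(float(P[v,u,1]),3)) for u in list(range(192,214,2))+list(range(330,360,2))])
print([ (v,np.round(P[v,270,[0,2]],3).tolist()) for v in range(160,246,4)])
E
python3 -c "
import cv2
a=cv2.imread('pics/w5.png')[150:270,180:370];cv2.imwrite('pics/w5z.png',cv2.resize(a,None,fx=4,fy=4))"
```

```text
top
col 340 tail [0.3556 0.2096] nose [0.5527 0.2051] mid [0.4542 0.2073] len 0.1972 ang -0.023
col 314 tail [0.3351 0.0617] nose [0.5296 0.0715] mid [0.4324 0.0666] len 0.1948 ang 0.051
wrist
col 1017 tail [0.3315 0.062 ] nose [0.5302 0.0692] mid [0.4308 0.0656] len 0.1988 ang 0.036
col 805 tail [0.355  0.2111] nose [0.5528 0.2015] mid [0.4539 0.2063] len 0.198 ang -0.049
col 254 tail [0.5708 0.1665] nose [0.5993 0.0062] mid [0.5851 0.0864] len 0.1628 ang -1.395
180 z [(192, 0.001, -0.372), (194, 0.001, -0.368), (196, 0.001, -0.365), (198, 0.087, -0.34), (200, 0.086, -0.337), (202, 0.081, -0.335), (204, 0.07, -0.335), (206, 0.058, -0.335), (208, 0.046, -0.335), (210, 0.032, -0.335), (212, 0.017, -0.334), (330, 0.013, -0.149), (332, 0.012, -0.146), (334, 0.012, -0.142), (336, 0.012, -0.139), (338, 0.012, -0.136), (340, 0.022, -0.135), (342, 0.037, -0.135), (344, 0.05, -0.134), (346, 0.069, -0.135), (348, 0.082, -0.135), (350, 0.086, -0.134), (352, 0.086, -0.131), (354, 0.085, -0.128), (356, -0.001, -0.103), (358, 0.0, -0.1)]
200 z [(192, 0.001, -0.375), (194, -0.001, -0.372), (196, 0
[... 892 characters left out ...]
342, 0.051, -0.136), (344, 0.063, -0.135), (346, 0.076, -0.135), (348, 0.086, -0.135), (350, 0.085, -0.132), (352, 0.084, -0.128), (354, -0.0, -0.104), (356, -0.001, -0.101), (358, -0.001, -0.097)]
[(160, [0.448, 0.023]), (164, [0.453, 0.03]), (168, [0.462, 0.012]), (172, [0.469, 0.012]), (176, [0.475, 0.011]), (180, [0.481, 0.013]), (184, [0.488, 0.014]), (188, [0.494, 0.012]), (192, [0.501, 0.012]), (196, [0.508, 0.011]), (200, [0.514, 0.013]), (204, [0.52, 0.012]), (208, [0.527, 0.012]), (212, [0.534, 0.01]), (216, [0.541, 0.011]), (220, [0.547, 0.014]), (224, [0.547, 0.032]), (228, [0.548, 0.05]), (232, [0.547, 0.069]), (236, [0.547, 0.085]), (240, [0.552, 0.087]), (244, [0.558, 0.087])]
```

View pics/w5z.png

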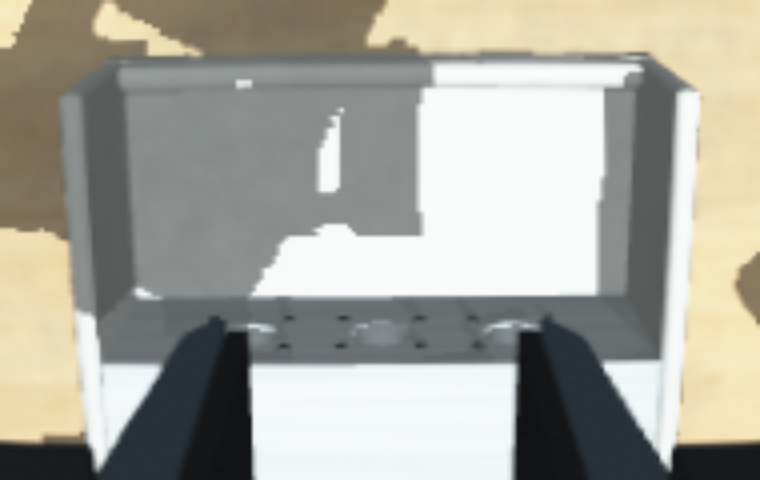

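```bash
python3 - <<'E'
from h import *
c=snap('wrist');P=cloud(c)
for u,v in [(245,232),(274.5,232),(275,229),(307.5,232)]:
    o,d=ray(c,u,v);t=(.546-o[0])/d[0];print(u,v,np.round(o+d*t,4))
# yaw of face
e=[(P[228:234,u,1].mean(),P[228:234,u,0].mean()) for u in list(range(212,238,2))+list(range(255,265,2))+list(range(285,300,2))+list(range(318,338,2))]
e=np.array(e);p=np.polyfit(e[:,0],e[:,1],1);print('face slope',p,np.polyval(p,-.235),np.std(e[:,1]-np.polyval(p,e[:,0])))
E
```

```text
245 232 [ 0.546  -0.2807  0.0734]
274.5 232 [ 0.546  -0.2381  0.0757]
275 229 [ 0.546  -0.2374  0.0633]
307.5 232 [ 0.546 -0.191  0.079]
face slope [0.04264271 0.54821363] 0.5381925891574462 0.01852714240783237
```

```bash
python3 -m inch '[{"rotation":[0,0,-4],"offset":[6,50,20],"fingers":120},{"rotation":[0,0,0],"offset":[9,50,20],"fingers":120},{"rotation":[0,0,0],"offset":[9,50,20],"fingers":120},{"rotation":[0,0,0],"offset":[9,50,20],"fingers":120},{"rotation":[0,0,0],"offset":[4,50,20],"fingers":120},{"rotation":[0,0,0],"offset":[4,50,20],"fingers":120},{"rotation":[0,0,0],"offset":[0,0,10],"fingers":120},{"rotation":[0,0,0],"offset":[0,0,0],"fingers":120}]'; python3 -c "
from h import *
st()
c=snap('wrist','w6.png');P=cloud(c);cols(c,P)
c=snap('top');P=cloud(c);cols(c,P)
"
```

```text
time_s: 9.72
position: [0.4107, 0.0634, 0.2097]
orientation: [-0.001, -0.024, 1.0, -0.0]
ft_force: [-0.1, -0.2, 0.9]
finger_gap: 0.0483
9.725 p [0.4107 0.0634 0.2097] F [-0.1 -0.2  0.9] gap 0.0483
[[-0.999, -0.048, -0.001], [-0.048, 0.999, -0.0], [0.001, -0.0, -1.0]] q [ 0.097 -0.089  2.288 -0.     0.944 -1.522]
col 2078 tail [0.3331 0.06  ] nose [0.531  0.0719] mid [0.4321 0.066 ] len 0.1983 ang 0.06
col 1534 tail [0.354  0.2094] nose [0.5029 0.2053] mid [0.4284 0.2073] len 0.1489 ang -0.028
```

View pics/w6.png

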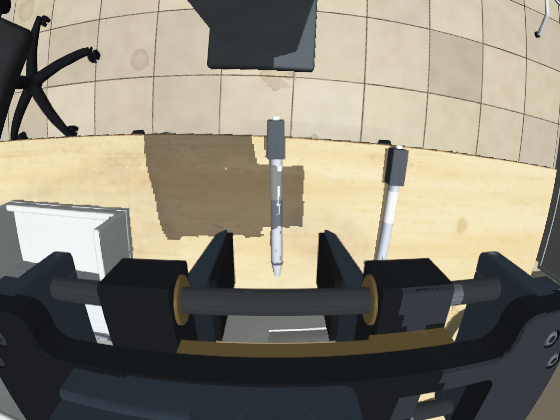

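The wrist view shows column A centred between the open fingers, tail at (275,120) and nose at (277,275). Column B is at (395,165). I'll descend now.

```bash
python3 -m inch '[{"rotation":[0,0,-0.7],"offset":[-9.6,1.5,50],"fingers":120},{"rotation":[0,0,0],"offset":[0,0,55],"fingers":120},{"rotation":[0,0,0],"offset":[0,0,55],"fingers":120},{"rotation":[0,0,0],"offset":[0,0,30],"fingers":130},{"rotation":[0,0,0],"offset":[0,0,10],"fingers":140},{"rotation":[0,0,0],"offset":[0,0,0],"fingers":140},{"rotation":[0,0,0],"offset":[0,0,0],"fingers":140}]';python3 -c "
from h import *
st()"
```

```text
time_s: 10.7
position: [0.421, 0.0651, 0.0115]
orientation: [0.001, -0.029, 1.0, 0.0]
ft_force: [0.2, 0.1, -0.4]
finger_gap: 0.0409
10.7 p [0.421  0.0651 0.0115] F [ 0.2  0.1 -0.4] gap 0.0409
[[-0.998, -0.059, 0.002], [-0.059, 0.998, 0.0], [-0.002, 0.0, -1.0]] q [ 0.099  0.345  2.323 -0.     0.472 -1.531]
```

```bash
python3 -m inch '[{"rotation":[0,0,0],"offset":[0,0,8.5],"fingers":140},{"rotation":[0,0,0],"offset":[0,0,0],"fingers":255},{"rotation":[0,0,0],"offset":[0,0,0],"fingers":255},{"rotation":[0,0,0],"offset":[0,0,0],"fingers":255},{"rotation":[0,0,0],"offset":[0,0,0],"fingers":255}]';python3 -c "
from h import *
st()"
```

```text
time_s: 11.32
position: [0.4198, 0.0653, 0.0018]
orientation: [0.0, -0.029, 1.0, 0.0]
ft_force: [-0.3, -0.1, 1.3]
finger_gap: 0.0132
11.325 p [0.4198 0.0653 0.0018] F [-0.3 -0.1  1.3] gap 0.0132
[[-0.998, -0.059, 0.0], [-0.059, 0.998, 0.0], [-0.0, 0.0, -1.0]] q [ 0.099  0.368  2.322  0.     0.451 -1.531]
```

```bash
python3 -m inch '[{"rotation":[0,0,0],"offset":[0,0,-25],"fingers":255},{"rotation":[0,0,2.2],"offset":[0,0,-50],"fingers":255},{"rotation":[0,0,2.2],"offset":[0,0,-50],"fingers":255},{"rotation":[0,0,0],"offset":[0,0,-20],"fingers":255},{"rotation":[0,0,0],"offset":[0,0,0],"fingers":255}]';python3 -c "
from h import *
st()
c=snap('wrist','w7.png');c=snap('scene','s7.png')"
```

```text
time_s: 11.95
position: [0.4206, 0.0653, 0.1479]
orientation: [0.002, 0.009, 1.0, 0.0]
ft_force: [-0.1, 0.3, -1.3]
finger_gap: 0.0133
11.95 p [0.4206 0.0653 0.1479] F [-0.1  0.3 -1.3] gap 0.0133
[[-1.0, 0.018, 0.003], [0.018, 1.0, 0.0], [-0.003, 0.0, -1.0]] q [ 0.099  0.039  2.306 -0.     0.793 -1.454]
```

View pics/w7.png

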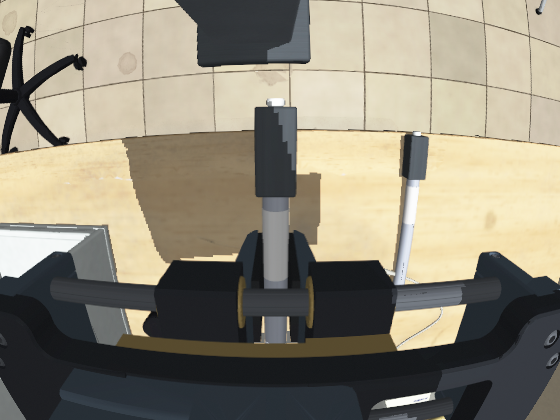

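View pics/s7.png

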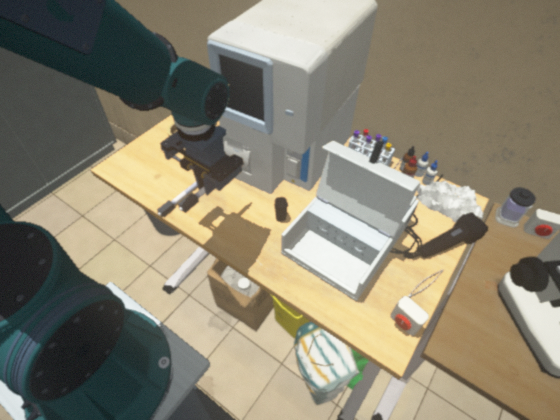

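The wrist view shows column A held, with its square end at (275,150) and its axis aligned with the tool. Column B is at (412,200), undisturbed. Next is the carry to bore 3.

```bash
python3 -m inch '[{"rotation":[0,0,0],"offset":[0,-40,0],"fingers":255},{"rotation":[0,0,0],"offset":[0,-58,0],"fingers":255},{"rotation":[0,0,0],"offset":[0,-58,0],"fingers":255},{"rotation":[0,0,0],"offset":[0,-58,0],"fingers":255},{"rotation":[0,0,0],"offset":[0,-58,0],"fingers":255},{"rotation":[0,0,0],"offset":[0,-58,0],"fingers":255},{"rotation":[0,0,0],"offset":[3,-19,0],"fingers":255},{"rotation":[0,0,0],"offset":[0,0,0],"fingers":255},{"rotation":[0,0,0],"offset":[0,0,0],"fingers":255}]';python3 - <<'E'
from h import *
o,M=st()
c=snap('wrist','w8.png');P=cloud(c)
Q=(P-o['position'])@M  # tool frame
m=(abs(Q[...,1])<.004)&(abs(Q[...,2])<.04)&(Q[...,0]>.02)&(Q[...,0]<.1)
q=Q[m]; 
for a in np.arange(.02,.1,.005):
    s=q[(q[:,0]>=a)&(q[:,0]<a+.005)]
    if len(s): print(round(a,3),len(s),'ztop',np.round(np.median(s[:,2]),4),'ymed',np.round(np.median(s[:,1]),4))
for u in(265,275,285): print(np.round(Q[195:300:8,u],3).tolist())
E
```

```text
time_s: 13.18
position: [0.4101, -0.2823, 0.1458]
orientation: [-0.001, 0.009, 1.0, 0.001]
ft_force: [-0.3, 0.0, -2.2]
finger_gap: 0.0133
13.175 p [ 0.4101 -0.2823  0.1458] F [-0.3  0.  -2.2] gap 0.0133
[[-1.0, 0.017, -0.001], [0.017, 1.0, 0.001], [0.001, 0.001, -1.0]] q [-0.65   0.163  2.17   0.     0.81  -2.203]
0.02 148 ztop -0.0146 ymed -0.0001
0.025 148 ztop -0.0145 ymed 0.0004
0.03 150 ztop -0.0146 ymed 0.0001
0.035 144 ztop -0.0145 ymed 0.0001
0.04 151 ztop -0.0183 ymed -0.0001
0.045 171 ztop -0.0184 ymed -0.0001
0.05 176 ztop -0.0184 ymed -0.0001
0.055 179 ztop -0.0186 ymed -0.0001
0.06 171 ztop -0.0188 ymed -0.0001
0.065 186 ztop -0.0188 ymed -0.0001
0.07 186 ztop -0.019 ymed -0.0001
0.075 171 ztop -0.0191 ymed -0.0001
0.08 176 ztop -0.0188 ymed -0.0001
0.085 89 ztop -0.013 ymed -0.0001
[[0.042, -0.004, -0.019], [0.036, -0.005, -0.013], [0.031, -0.005, -0.012], [0.028, -0.005, -0.014], [0.08, 0.001, -0.171], [0.018, -0.005, -0.012], [0.014, -0.005, -0.012], [0.009, -0.005, -0.012], [0.004, -0.005, -0.012], [-0.0, -0.005, -0.012], [-0.006, -0.005, -0.011], [-0.011, -0.005, -0.012], [0.033, -0.002, -0.093], [0.031, -0.002, -0.095]]
[[0.041, 0.0, -0.018], [0.036, 0.0, -0.015], [0.032, 0.0, -0.014], [0.028, 0.0, -0.015], [0.024, 0.0, -0.015], [0.02, 0.0, -0.016], [0.014, 0.0, -0.014], [0.01, 0.0, -0.015], [0.006, 0.0, -0.015], [0.0, 0.0, -0.014], [-0.004, 0.0, -0.014], [-0.01, 0.0, -0.014], [0.033, 0.001, -0.093], [0.031, 0.001, -0.094]]
[[0.041, 0.005, -0.018], [0.036, 0.005, -0.013], [0.032, 0.005, -0.013], [0.027, 0.005, -0.013], [0.023, 0.006, -0.013], [0.019, 0.006, -0.013], [0.014, 0.006, -0.012], [0.01, 0.006, -0.013], [0.005, 0.006, -0.013], [-0.0, 0.006, -0.013], [-0.006, 0.006, -0.012], [-0.011, 0.006, -0.011], [0.033, 0.003, -0.093], [0.032, 0.003, -0.095]]
```

View pics/w8.png

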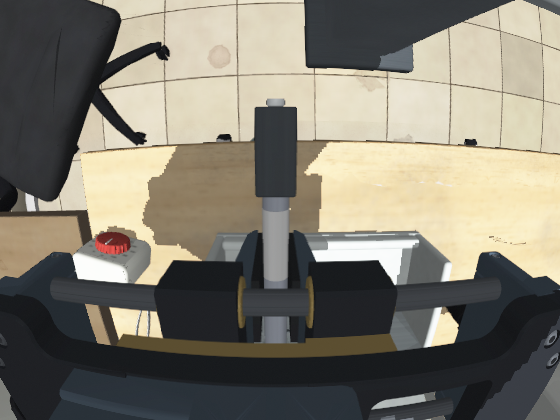

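```bash
python3 -m inch '[{"rotation":[0,-1.3,0],"offset":[0,-1.5,40],"fingers":255},{"rotation":[0,0,0],"offset":[0,0,40],"fingers":255},{"rotation":[0,0,0],"offset":[0,0,18],"fingers":255},{"rotation":[0,0,0],"offset":[0,0,0],"fingers":255},{"rotation":[0,0,0],"offset":[0,0,0],"fingers":255}]';python3 - <<'E'
from h import *
o,M=st()
c=snap('wrist','w9.png');P=cloud(c)
Q=P[(abs(((P-o['position'])@M)[...,1])<.003)]
for a in np.arange(.32,.42,.01):
    s=Q[(Q[:,0]>=a)&(Q[:,0]<a+.01)&(Q[:,2]>.04)&(Q[:,2]<.09)]
    if len(s): print(round(a,3),'z',np.round(np.median(s[:,2]),4))
E
python3 -c "
import sys;sys.path.insert(0,'.')
import os;os.chdir('.')
from h import *
c=snap('scene');cv2.imwrite('pics/s9z.png',cv2.resize(c['image'][130:330,250:470],None,fx=3,fy=3))"
```

```text
time_s: 13.85
position: [0.4127, -0.2855, 0.0499]
orientation: [0.012, 0.009, 1.0, -0.001]
ft_force: [-0.1, -0.1, -1.5]
finger_gap: 0.013
13.85 p [ 0.4127 -0.2855  0.0499] F [-0.1 -0.1 -1.5] gap 0.013
[[-1.0, 0.017, 0.024], [0.017, 1.0, -0.001], [-0.024, -0.001, -1.0]] q [-0.659  0.34   2.191  0.024  0.59  -2.232]
0.32 z 0.0613
0.33 z 0.0671
0.34 z 0.067
0.35 z 0.0671
0.36 z 0.0672
0.37 z 0.064
0.38 z 0.064
0.39 z 0.0641
0.4 z 0.0642
0.41 z 0.0639
```

View pics/s9z.png

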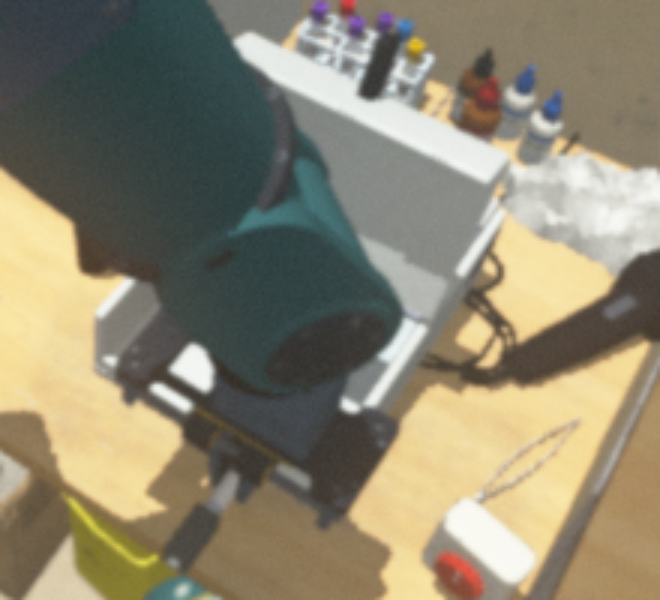

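```bash
python3 -m inch '[{"rotation":[0,0,0],"offset":[0,1.5,2],"fingers":255},{"rotation":[0,0,0],"offset":[-10,0,0.25],"fingers":255},{"rotation":[0,0,0],"offset":[-10,0,0.25],"fingers":255},{"rotation":[0,0,0],"offset":[-10,0,0.25],"fingers":255},{"rotation":[0,0,0],"offset":[-10,0,0.25],"fingers":255},{"rotation":[0,0,0],"offset":[0,0,0],"fingers":255}]';python3 - <<'E'
from h import *
o,M=st();print(o['torque'])
E
```

```text
time_s: 14.7
position: [0.4528, -0.2844, 0.0466]
orientation: [0.011, 0.009, 1.0, -0.0]
ft_force: [-0.9, 0.1, -2.6]
finger_gap: 0.0131
14.7 p [ 0.4528 -0.2844  0.0466] F [-0.9  0.1 -2.6] gap 0.0131
[[-1.0, 0.017, 0.023], [0.017, 1.0, -0.001], [-0.023, -0.0, -1.0]] q [-0.611  0.386  2.127  0.022  0.609 -2.183]
[0.04107189 0.0460149  0.00662951]
```

```bash
python3 -m inch '[{"rotation":[0,0,0],"offset":[-10,0,-0.5],"fingers":255},{"rotation":[0,0,0],"offset":[-12,0,0.2],"fingers":255},{"rotation":[0,0,0],"offset":[-12,0,0.25],"fingers":255},{"rotation":[0,0,0],"offset":[-12,0,0.25],"fingers":255},{"rotation":[0,0,0],"offset":[-12,0,0.25],"fingers":255},{"rotation":[0,0,0],"offset":[-10,0,0.25],"fingers":255},{"rotation":[0,0,0],"offset":[0,0,0],"fingers":255}]';python3 - <<'E'
from h import *
o,M=st();print(o['torque'])
c=snap('wrist','w10.png')
E
```

```text
time_s: 15.58
position: [0.5206, -0.2856, 0.0475]
orientation: [0.011, 0.009, 1.0, -0.0]
ft_force: [-1.3, 0.0, -2.0]
finger_gap: 0.0131
15.575 p [ 0.5206 -0.2856  0.0475] F [-1.3  0.  -2. ] gap 0.0131
[[-1.0, 0.017, 0.023], [0.017, 1.0, -0.001], [-0.023, -0.0, -1.0]] q [-0.546  0.455  2.01   0.019  0.657 -2.114]
[-0.00489265  0.04742029 -0.02526405]
```

View pics/w10.png

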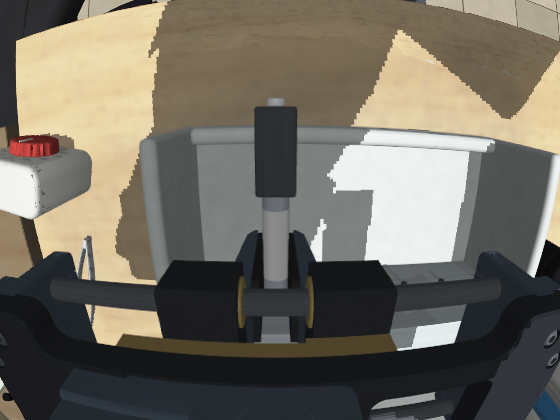

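The wrist view shows column A about 88 mm into the bore and straight, with its square end at (275,150) over the sill. I'll release it and regrip on the square end.

```bash
python3 -m inch '[{"rotation":[0,0,0],"offset":[0,0,0],"fingers":220},{"rotation":[0,0,0],"offset":[0,0,0],"fingers":170},{"rotation":[0,0,0],"offset":[0,0,0],"fingers":155},{"rotation":[0,0,0],"offset":[0,0,0],"fingers":155}]';python3 - <<'E'
from h import *
o,M=st()
c=snap('wrist','w11.png');P=cloud(c)
Q=(P-o['position'])@M
m=(abs(Q[...,1])<.02)&(Q[...,0]>.02)&(Q[...,0]<.12)&(P[...,2]>.04)&(P[...,2]<.09)
s=P[m]
for a in np.arange(.42,.51,.01):
    k=s[(s[:,0]>=a)&(s[:,0]<a+.01)]
    if len(k): print(round(a,3),'z',np.round(np.percentile(k[:,2],90),4),'y',np.round(np.median(k[:,1]),4))
E
```

```text
time_s: 16.12
position: [0.5199, -0.2857, 0.0476]
orientation: [0.011, 0.009, 1.0, -0.0]
ft_force: [-0.9, -1.0, -1.1]
finger_gap: 0.0356
16.125 p [ 0.5199 -0.2857  0.0476] F [-0.9 -1.  -1.1] gap 0.0356
[[-1.0, 0.018, 0.023], [0.018, 1.0, -0.0], [-0.023, -0.0, -1.0]] q [-0.547  0.454  2.011  0.019  0.657 -2.115]
0.43 z 0.0565 y -0.2853
0.44 z 0.0571 y -0.2855
0.45 z 0.0578 y -0.2856
0.46 z 0.0583 y -0.2854
0.47 z 0.0589 y -0.2855
0.48 z 0.0562 y -0.2853
0.49 z 0.057 y -0.2849
```

View pics/w11.png

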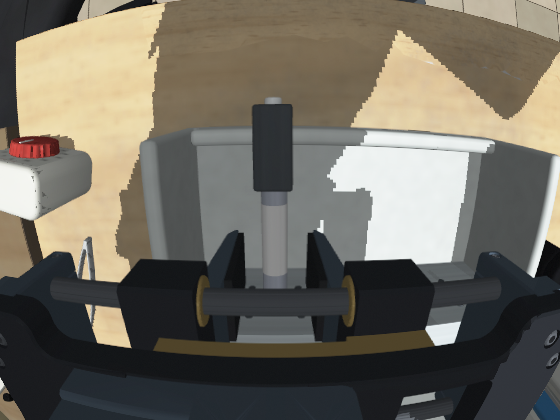

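```bash
python3 -m inch '[{"rotation":[0,0,0],"offset":[30,0,3],"fingers":155},{"rotation":[0,0,0],"offset":[31,0,3],"fingers":155},{"rotation":[0,0,0],"offset":[0,0,0],"fingers":155},{"rotation":[0,0,0],"offset":[0,0,0],"fingers":255},{"rotation":[0,0,0],"offset":[0,0,0],"fingers":255},{"rotation":[0,0,0],"offset":[0,0,0],"fingers":255}]';python3 - <<'E'
from h import *
o,M=st()
c=snap('wrist','w12.png')
E
```

```text
time_s: 16.92
position: [0.46, -0.2848, 0.0403]
orientation: [0.012, 0.009, 1.0, -0.0]
ft_force: [1.6, -0.7, 1.1]
finger_gap: 0.02
16.925 p [ 0.46   -0.2848  0.0403] F [ 1.6 -0.7  1.1] gap 0.02
[[-1.0, 0.018, 0.024], [0.018, 1.0, -0.001], [-0.024, -0.001, -1.0]] q [-0.604  0.405  2.115  0.022  0.601 -2.175]
```

View pics/w12.png

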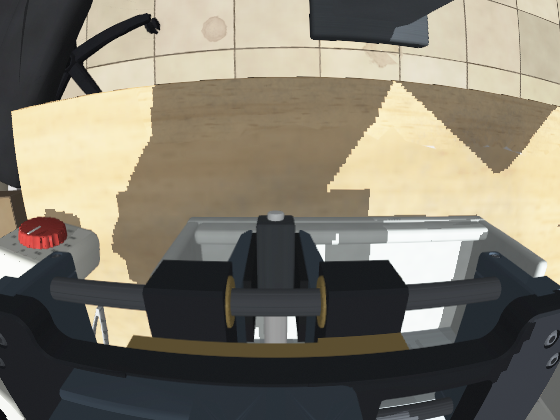

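```bash
python3 -m inch '[{"rotation":[0,2,0],"offset":[0,0,-3.5],"fingers":255},{"rotation":[0,1.7,0],"offset":[0,0,-3.3],"fingers":255},{"rotation":[0,0,0],"offset":[0,0,0],"fingers":255}]';python3 - <<'E'
from h import *
o,M=st();print(o['torque'])
E
```

```text
time_s: 17.35
position: [0.4595, -0.2845, 0.047]
orientation: [-0.021, 0.009, 1.0, 0.0]
ft_force: [0.0, 1.2, -1.0]
finger_gap: 0.0198
17.35 p [ 0.4595 -0.2845  0.047 ] F [ 0.   1.2 -1. ] gap 0.0198
[[-0.999, 0.017, -0.042], [0.017, 1.0, 0.001], [0.042, -0.0, -0.999]] q [-0.586  0.411  2.086 -0.036  0.68  -2.111]
[0.04803834 0.09292534 0.01053568]
```

```bash
python3 -m inch '[{"rotation":[0,0,0],"offset":[-11,0,-0.45],"fingers":255},{"rotation":[0,0,0],"offset":[-11,0,-0.45],"fingers":255},{"rotation":[0,0,0],"offset":[-11,0,-0.45],"fingers":255},{"rotation":[0,0,0],"offset":[-11,0,-0.45],"fingers":255},{"rotation":[0,0,0],"offset":[-11,0,-0.45],"fingers":255},{"rotation":[0,0,0],"offset":[0,0,0],"fingers":255}]';python3 - <<'E'
from h import *
o,M=st();print(o['torque'])
E
```

```text
time_s: 18.1
position: [0.5149, -0.2856, 0.0469]
orientation: [-0.021, 0.009, 1.0, 0.0]
ft_force: [-0.7, -0.5, -1.6]
finger_gap: 0.0198
18.1 p [ 0.5149 -0.2856  0.0469] F [-0.7 -0.5 -1.6] gap 0.0198
[[-0.999, 0.017, -0.041], [0.017, 1.0, 0.0], [0.041, -0.0, -0.999]] q [-0.536  0.468  1.989 -0.032  0.72  -2.066]
[ 0.02016774  0.07996485 -0.03753624]
```

```bash
python3 -m inch '[{"rotation":[0,0,0],"offset":[-5,0,-0.2],"fingers":255},{"rotation":[0,0,0],"offset":[0,0,0],"fingers":255}]'; python3 -m inch '[{"rotation":[0,0,0],"offset":[-2,0,-0.1],"fingers":255},{"rotation":[0,0,0],"offset":[0,0,0],"fingers":255}]'; python3 -m inch '[{"rotation":[0,0,0],"offset":[-1.5,0,0],"fingers":255},{"rotation":[0,0,0],"offset":[0,0,0],"fingers":255}]'
```

```text
time_s: 18.35
position: [0.5193, -0.2856, 0.0469]
orientation: [-0.021, 0.009, 1.0, 0.0]
ft_force: [-0.4, -0.3, -0.3]
finger_gap: 0.0199
time_s: 18.6
position: [0.5212, -0.2857, 0.0469]
orientation: [-0.021, 0.009, 1.0, 0.0]
ft_force: [0.4, -0.3, -1.8]
finger_gap: 0.0199
time_s: 18.85
position: [0.5227, -0.2857, 0.0468]
orientation: [-0.021, 0.009, 1.0, 0.0]
ft_force: [-0.2, -0.1, -1.4]
finger_gap: 0.0195
```

```bash
python3 -m inch '[{"rotation":[0,0,0],"offset":[-2,0,-0.1],"fingers":255},{"rotation":[0,0,0],"offset":[0,0,0],"fingers":255}]'; python3 -m inch '[{"rotation":[0,0,0],"offset":[-2,0,-0.1],"fingers":255},{"rotation":[0,0,0],"offset":[0,0,0],"fingers":255}]';
```

```text
time_s: 19.1
position: [0.5248, -0.2857, 0.0468]
orientation: [-0.021, 0.009, 1.0, 0.0]
ft_force: [-0.3, -0.2, -1.4]
finger_gap: 0.0198
time_s: 19.35
position: [0.5261, -0.2856, 0.0467]
orientation: [-0.022, 0.009, 1.0, 0.0]
ft_force: [-5.1, -0.0, 1.2]
finger_gap: 0.0199
```

```bash
python3 -m inch '[{"rotation":[0,0,0],"offset":[-1.5,0,0],"fingers":255},{"rotation":[0,0,0],"offset":[0,0,0],"fingers":255}]'; python3 - <<'E'
from h import *
o,M=st()
c=snap('wrist','w13.png');P=cloud(c)
Q=(P-o['position'])@M
m=(abs(Q[...,1])<.008)&(Q[...,0]>-.03)&(Q[...,0]<.06)&(P[...,2]>.04)&(P[...,2]<.075)
s=P[m];print(s[:,0].min(),s[:,0].max(),[ (round(a,3),round(float(np.median(s[abs(s[:,0]-a)<.002][:,2])),4)) for a in np.arange(s[:,0].min()+.003,s[:,0].max(),.005)])
E
```

```text
time_s: 19.6
position: [0.5261, -0.2856, 0.0467]
orientation: [-0.023, 0.009, 1.0, 0.001]
ft_force: [-17.6, -2.5, 12.8]
finger_gap: 0.0197
19.6 p [ 0.5261 -0.2856  0.0467] F [-17.6  -2.5  12.8] gap 0.0197
[[-0.999, 0.018, -0.046], [0.018, 1.0, 0.002], [0.046, 0.001, -0.999]] q [-0.527  0.482  1.967 -0.032  0.734 -2.055]
0.4970455529072732 0.5378160648643899 [(np.float64(0.5), 0.0578), (np.float64(0.505), 0.0636), (np.float64(0.51), 0.0637), (np.float64(0.515), 0.0636), (np.float64(0.52), 0.0636), (np.float64(0.525), 0.0635), (np.float64(0.53), 0.0635), (np.float64(0.535), 0.0636)]
```

View pics/w13.png

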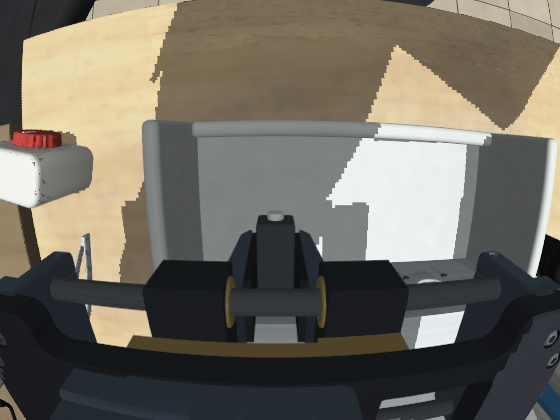

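```bash
python3 -m inch '[{"rotation":[0,0,0],"offset":[1,0,0],"fingers":200},{"rotation":[0,0,0],"offset":[0,0,0],"fingers":155},{"rotation":[0,0,0],"offset":[0,0,0],"fingers":155},{"rotation":[0,0,0],"offset":[0,0,-30],"fingers":155},{"rotation":[0,-2.6,0],"offset":[0,0,-50],"fingers":155},{"rotation":[0,0,0],"offset":[0,0,-50],"fingers":155},{"rotation":[0,0,0],"offset":[50,0,-20],"fingers":120},{"rotation":[0,0,0],"offset":[45,0,0],"fingers":120},{"rotation":[0,0,0],"offset":[0,0,0],"fingers":120}]'; python3 - <<'E'
from h import *
o,M=st()
c=snap('wrist','w14.png');P=cloud(c)
m=(abs(P[...,1]+.2856)<.008)&(P[...,0]>.48)&(P[...,0]<.56)&(P[...,2]>.04)&(P[...,2]<.075)
s=P[m];print(s[:,0].min(),s[:,0].max())
c=snap('top');cols(c,cloud(c))
E
```

```text
time_s: 20.78
position: [0.4332, -0.2839, 0.1968]
orientation: [0.002, 0.01, 1.0, -0.0]
ft_force: [0.3, -0.7, -0.0]
finger_gap: 0.0482
20.775 p [ 0.4332 -0.2839  0.1968] F [ 0.3 -0.7 -0. ] gap 0.0482
[[-1.0, 0.019, 0.004], [0.019, 1.0, -0.0], [-0.004, -0.0, -1.0]] q [-6.260e-01  1.130e-01  2.111e+00  2.000e-03  9.150e-01 -2.179e+00]
0.49715320257663453 0.5328175347968708
col 332 tail [0.3556 0.2109] nose [0.5554 0.2051] mid [0.4555 0.208 ] len 0.1999 ang -0.029
```

View pics/w14.png

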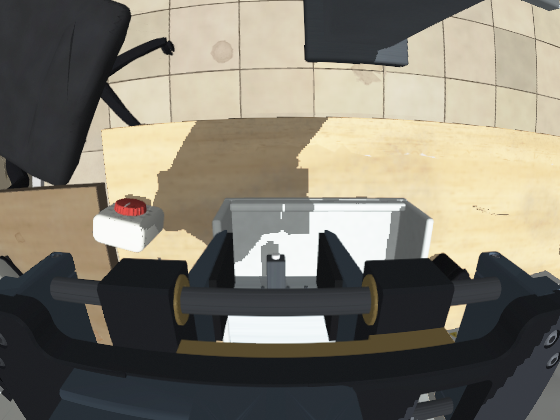

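The wrist view shows column A seated in the right bore, with only its square end visible at (276,270). Next I'll go to column B.

```bash
python3 -m inch '[{"rotation":[0,-0.2,0.5],"offset":[4,45,0],"fingers":120},{"rotation":[0,0,0],"offset":[2,56,0],"fingers":120},{"rotation":[0,0,0],"offset":[2,56,0],"fingers":120},{"rotation":[0,0,0],"offset":[2,56,0],"fingers":120},{"rotation":[0,0,0],"offset":[2,56,0],"fingers":120},{"rotation":[0,0,0],"offset":[2,56,0],"fingers":120},{"rotation":[0,0,0],"offset":[2,56,0],"fingers":120},{"rotation":[0,0,0],"offset":[1,56,0],"fingers":120},{"rotation":[0,0,0],"offset":[1,56,0],"fingers":120},{"rotation":[0,0,0],"offset":[0,0,0],"fingers":120},{"rotation":[0,0,0],"offset":[0,0,0],"fingers":120}]'; python3 - <<'E'
from h import *
o,M=st()
c=snap('wrist','w15.png');P=cloud(c);cols(c,P)
E
```

```text
time_s: 22.25
position: [0.4301, 0.2095, 0.1961]
orientation: [0.003, 0.013, 1.0, -0.0]
ft_force: [1.2, -0.4, 0.2]
finger_gap: 0.0484
22.25 p [0.4301 0.2095 0.1961] F [ 1.2 -0.4  0.2] gap 0.0484
[[-1.0, 0.025, 0.007], [0.025, 1.0, -0.0], [-0.007, -0.0, -1.0]] q [ 0.406  0.046  2.186 -0.004  0.904 -1.137]
col 2293 tail [0.3549 0.2081] nose [0.554  0.2049] mid [0.4544 0.2065] len 0.1991 ang -0.016
```

View pics/w15.png

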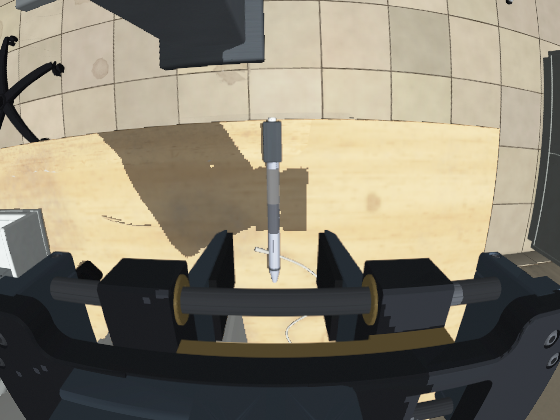

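```bash
python3 -m inch '[{"rotation":[0,0.4,0],"offset":[2,-2,50],"fingers":120},{"rotation":[0,0,0],"offset":[0,0,55],"fingers":120},{"rotation":[0,0,0],"offset":[0,0,50],"fingers":130},{"rotation":[0,0,0],"offset":[0,0,25],"fingers":140},{"rotation":[0,0,0],"offset":[0,0,6],"fingers":140},{"rotation":[0,0,0],"offset":[0,0,0],"fingers":140},{"rotation":[0,0,0],"offset":[0,0,0],"fingers":140}]';python3 -c "
from h import *
st()"
```

```text
time_s: 23.18
position: [0.4291, 0.2073, 0.0115]
orientation: [0.001, 0.013, 1.0, 0.0]
ft_force: [0.5, 0.2, -0.8]
finger_gap: 0.0412
23.175 p [0.4291 0.2073 0.0115] F [ 0.5  0.2 -0.8] gap 0.0412
[[-1.0, 0.027, 0.002], [0.027, 1.0, 0.001], [-0.002, 0.001, -1.0]] q [ 0.401  0.398  2.228  0.     0.514 -1.143]
```

```bash
python3 -m inch '[{"rotation":[0,0,0],"offset":[0,0,8.5],"fingers":140},{"rotation":[0,0,0],"offset":[0,0,0],"fingers":255},{"rotation":[0,0,0],"offset":[0,0,0],"fingers":255},{"rotation":[0,0,0],"offset":[0,0,0],"fingers":255},{"rotation":[0,0,0],"offset":[0,0,0],"fingers":255},{"rotation":[0,0,0],"offset":[0,0,-25],"fingers":255},{"rotation":[0,-1.3,0],"offset":[0,0,-50],"fingers":255},{"rotation":[0,0,-0.4],"offset":[0,0,-50],"fingers":255},{"rotation":[0,0,0],"offset":[0,0,-20],"fingers":255},{"rotation":[0,0,0],"offset":[0,0,0],"fingers":255},{"rotation":[0,0,0],"offset":[0,0,0],"fingers":255}]';python3 - <<'E'
from h import *
o,M=st()
c=snap('wrist','w16.png');P=cloud(c)
Q=(P-o['position'])@M
m=(abs(Q[...,1])<.003)&(abs(Q[...,2])<.04)&(Q[...,0]>.0)&(Q[...,0]<.1)
q=Q[m];w=P[m] 
for a in np.arange(.0,.1,.006):
    k=(q[:,0]>=a)&(q[:,0]<a+.006)
    if k.sum(): print(round(a,3),k.sum(),'ztop',np.round(np.median(q[k,2]),4),'world',np.round(np.median(w[k],0),4))
E
```

```text
time_s: 24.55
position: [0.426, 0.207, 0.1457]
orientation: [0.011, 0.01, 1.0, -0.0]
ft_force: [0.1, -0.3, -1.8]
finger_gap: 0.0135
24.55 p [0.426  0.207  0.1457] F [ 0.1 -0.3 -1.8] gap 0.0135
[[-1.0, 0.02, 0.021], [0.02, 1.0, -0.001], [-0.021, -0.001, -1.0]] q [ 0.408  0.116  2.226 -0.014  0.78  -1.133]
0.0 107 ztop -0.0146 world [0.4225 0.2069 0.1603]
0.006 114 ztop -0.0147 world [0.4167 0.2071 0.1602]
0.012 126 ztop -0.0148 world [0.4105 0.2072 0.1602]
0.018 134 ztop -0.0147 world [0.4047 0.2078 0.16  ]
0.024 105 ztop -0.0179 world [0.398  0.2075 0.163 ]
0.03 139 ztop -0.0184 world [0.3926 0.2076 0.1634]
0.036 147 ztop -0.0185 world [0.3866 0.2077 0.1634]
0.042 155 ztop -0.0186 world [0.3806 0.2078 0.1634]
0.048 160 ztop -0.0187 world [0.3746 0.2079 0.1633]
0.054 165 ztop -0.0189 world [0.3686 0.2081 0.1634]
0.06 158 ztop -0.0191 world [0.3627 0.2082 0.1635]
0.066 176 ztop -0.0186 world [0.3566 0.2083 0.1629]
0.072 62 ztop -0.0131 world [0.3524 0.2084 0.1573]
```

View pics/w16.png

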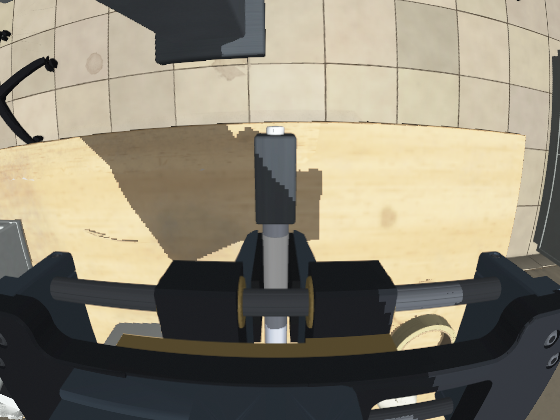

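```bash
python3 -m inch '[{"rotation":[0,0,0],"offset":[0,-40,0],"fingers":255},{"rotation":[0,0,0],"offset":[-1,-57,0],"fingers":255},{"rotation":[0,0,0],"offset":[-1,-57,0],"fingers":255},{"rotation":[0,0,0],"offset":[-1,-57,0],"fingers":255},{"rotation":[0,0,0],"offset":[0,-57,0],"fingers":255},{"rotation":[0,0,0],"offset":[4,-57,0],"fingers":255},{"rotation":[0,0,0],"offset":[6,-57,0],"fingers":255},{"rotation":[0,0,0],"offset":[8,-57,0],"fingers":255},{"rotation":[0,0,0],"offset":[0,0,0],"fingers":255},{"rotation":[0,0,0],"offset":[0,0,0],"fingers":255}]';python3 - <<'E'
from h import *
o,M=st()
c=snap('wrist','w17.png');P=cloud(c)
Q=(P-o['position'])@M
m=(abs(Q[...,1])<.003)&(abs(Q[...,2])<.04)&(Q[...,0]>.0)&(Q[...,0]<.1)
q=Q[m];w=P[m] 
for a in np.arange(.0,.08,.01):
    k=(q[:,0]>=a)&(q[:,0]<a+.01)
    if k.sum(): print(round(a,3),k.sum(),'ztop',np.round(np.median(q[k,2]),4),'world',np.round(np.median(w[k],0),4))
E
```

```text
time_s: 25.85
position: [0.4024, -0.2308, 0.1454]
orientation: [0.01, 0.01, 1.0, 0.0]
ft_force: [-0.5, 0.4, -1.1]
finger_gap: 0.0134
25.85 p [ 0.4024 -0.2308  0.1454] F [-0.5  0.4 -1.1] gap 0.0134
[[-1.0, 0.02, 0.021], [0.02, 1.0, 0.001], [-0.021, 0.001, -1.0]] q [-0.578  0.102  2.244  0.017  0.779 -2.14 ]
0.0 185 ztop -0.0147 world [ 0.3971 -0.2309  0.1599]
0.01 213 ztop -0.0148 world [ 0.3868 -0.2302  0.1599]
0.02 191 ztop -0.0153 world [ 0.3778 -0.23    0.1602]
0.03 237 ztop -0.0184 world [ 0.367  -0.2301  0.1631]
0.04 259 ztop -0.0186 world [ 0.357  -0.23    0.1631]
0.05 270 ztop -0.0188 world [ 0.347  -0.2298  0.1631]
0.06 277 ztop -0.0191 world [ 0.3369 -0.2296  0.1632]
0.07 123 ztop -0.0132 world [ 0.3299 -0.2294  0.1571]
```

View pics/w17.png

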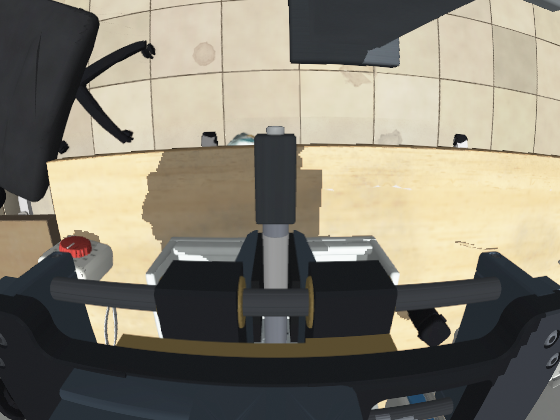

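```bash
python3 -m inch '[{"rotation":[0,0,0],"offset":[3,-2.2,40],"fingers":255},{"rotation":[0,0,0],"offset":[0,0,40],"fingers":255},{"rotation":[0,0,0],"offset":[0,0,18],"fingers":255},{"rotation":[0,0,0],"offset":[0,0,0],"fingers":255},{"rotation":[0,0,0],"offset":[-10,0,0.2],"fingers":255},{"rotation":[0,0,0],"offset":[-10,0,0.2],"fingers":255},{"rotation":[0,0,0],"offset":[-10,0,0.2],"fingers":255},{"rotation":[0,0,0],"offset":[0,0,0],"fingers":255}]';python3 - <<'E'
from h import *
o,M=st();print(o['torque'])
E
```

```text
time_s: 26.9
position: [0.4334, -0.2343, 0.0489]
orientation: [0.012, 0.009, 1.0, -0.0]
ft_force: [-0.3, 0.1, -2.1]
finger_gap: 0.0133
26.9 p [ 0.4334 -0.2343  0.0489] F [-0.3  0.1 -2.1] gap 0.0133
[[-1.0, 0.019, 0.024], [0.019, 1.0, -0.001], [-0.024, -0.001, -1.0]] q [-0.549  0.331  2.21   0.021  0.581 -2.118]
[-0.00353142  0.07986442 -0.00111126]
```

```bash
python3 -m inch '[{"rotation":[0,0,0],"offset":[-8,0,1],"fingers":255},{"rotation":[0,0,0],"offset":[-11,0,0.4],"fingers":255},{"rotation":[0,0,0],"offset":[-11,0,0.25],"fingers":255},{"rotation":[0,0,0],"offset":[-11,0,0.25],"fingers":255},{"rotation":[0,0,0],"offset":[0,0,0],"fingers":255}]';python3 -m inch '[{"rotation":[0,0,0],"offset":[-11,0,0.25],"fingers":255},{"rotation":[0,0,0],"offset":[-11,0,0.25],"fingers":255},{"rotation":[0,0,0],"offset":[-11,0,0.25],"fingers":255},{"rotation":[0,0,0],"offset":[-11,0,0.25],"fingers":255},{"rotation":[0,0,0],"offset":[-4,0,0.1],"fingers":255},{"rotation":[0,0,0],"offset":[0,0,0],"fingers":255}]'
```

```text
time_s: 27.52
position: [0.4742, -0.235, 0.0476]
orientation: [0.012, 0.01, 1.0, -0.0]
ft_force: [0.0, 0.1, -1.8]
finger_gap: 0.0132
time_s: 28.28
position: [0.5214, -0.2358, 0.0475]
orientation: [0.011, 0.01, 1.0, -0.0]
ft_force: [-0.4, -0.2, -1.5]
finger_gap: 0.0132
```

```bash
python3 -m inch '[{"rotation":[0,0,0],"offset":[0,0,0],"fingers":220},{"rotation":[0,0,0],"offset":[0,0,0],"fingers":170},{"rotation":[0,0,0],"offset":[0,0,0],"fingers":160},{"rotation":[0,0,0],"offset":[0,0,0],"fingers":160}]';python3 - <<'E'
from h import *
o,M=st()
c=snap('wrist','w18.png');P=cloud(c)
Q=(P-o['position'])@M
m=(abs(Q[...,1])<.02)&(Q[...,0]>.02)&(Q[...,0]<.12)&(P[...,2]>.04)&(P[...,2]<.09)
s=P[m]
for a in np.arange(.42,.51,.01):
    k=s[(s[:,0]>=a)&(s[:,0]<a+.01)]
    if len(k): print(round(a,3),'z',np.round(np.percentile(k[:,2],90),4),'y',np.round(np.median(k[:,1]),4))
E
```

```text
time_s: 28.78
position: [0.5213, -0.2359, 0.0476]
orientation: [0.011, 0.01, 1.0, -0.0]
ft_force: [0.3, 1.0, -0.7]
finger_gap: 0.0339
28.775 p [ 0.5213 -0.2359  0.0476] F [ 0.3  1.  -0.7] gap 0.0339
[[-1.0, 0.02, 0.023], [0.02, 1.0, -0.001], [-0.023, -0.0, -1.0]] q [-0.47   0.429  2.054  0.016  0.639 -2.035]
0.44 z 0.0522 y -0.2352
0.45 z 0.059 y -0.2358
0.46 z 0.0595 y -0.2359
0.47 z 0.06 y -0.2361
0.48 z 0.0606 y -0.2359
0.49 z 0.0606 y -0.236
0.5 z 0.0576 y -0.2349
```

View pics/w18.png

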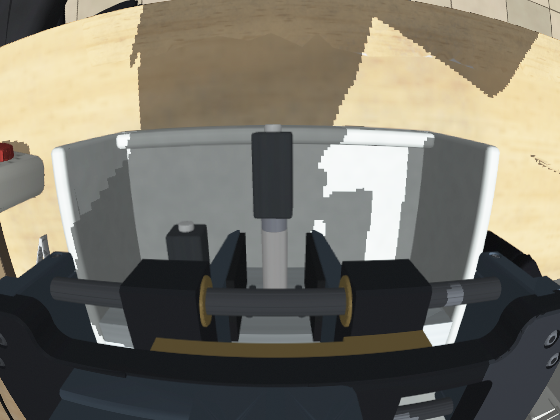

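```bash
python3 -m inch '[{"rotation":[0,0,0],"offset":[24,0,2.3],"fingers":160},{"rotation":[0,0,0],"offset":[24,0,2.2],"fingers":160},{"rotation":[0,0,0],"offset":[0,0,0],"fingers":160},{"rotation":[0,0,0],"offset":[0,0,0],"fingers":255},{"rotation":[0,0,0],"offset":[0,0,0],"fingers":255},{"rotation":[0,0,0],"offset":[0,0,0],"fingers":255},{"rotation":[0,1.6,0],"offset":[0,0,-2.5],"fingers":255},{"rotation":[0,1.4,0],"offset":[0,0,-2.5],"fingers":255},{"rotation":[0,0,0],"offset":[0,0,0],"fingers":255}]';python3 - <<'E'
from h import *
o,M=st();print(o['torque'])
E
```

```text
time_s: 29.95
position: [0.4737, -0.2349, 0.0471]
orientation: [-0.015, 0.01, 1.0, 0.0]
ft_force: [0.2, 0.2, -1.9]
finger_gap: 0.0196
29.95 p [ 0.4737 -0.2349  0.0471] F [ 0.2  0.2 -1.9] gap 0.0196
[[-0.999, 0.019, -0.03], [0.019, 1.0, 0.0], [0.03, -0.0, -1.0]] q [-0.497  0.394  2.114 -0.023  0.661 -2.031]
[ 0.07406407  0.04429201 -0.02476571]
```

```bash
python3 -m inch '[{"rotation":[0,0,0],"offset":[-11,0,-0.3],"fingers":255},{"rotation":[0,0,0],"offset":[-11,0,-0.3],"fingers":255},{"rotation":[0,0,0],"offset":[-11,0,-0.3],"fingers":255},{"rotation":[0,0,0],"offset":[-11,0,-0.3],"fingers":255},{"rotation":[0,0,0],"offset":[0,0,0],"fingers":255}]';python3 -m inch '[{"rotation":[0,0,0],"offset":[-3,0,0],"fingers":255},{"rotation":[0,0,0],"offset":[0,0,0],"fingers":255}]'; python3 -m inch '[{"rotation":[0,0,0],"offset":[-2,0,0],"fingers":255},{"rotation":[0,0,0],"offset":[0,0,0],"fingers":255}]'
```

```text
time_s: 30.58
position: [0.5182, -0.2359, 0.0469]
orientation: [-0.015, 0.01, 1.0, -0.0]
ft_force: [0.3, -0.1, -0.9]
finger_gap: 0.0198
time_s: 30.82
position: [0.5203, -0.2358, 0.0468]
orientation: [-0.015, 0.01, 1.0, 0.0]
ft_force: [-0.5, -0.8, 0.0]
finger_gap: 0.0197
time_s: 31.08
position: [0.5224, -0.236, 0.0468]
orientation: [-0.015, 0.01, 1.0, 0.0]
ft_force: [0.2, 0.8, -1.3]
finger_gap: 0.0201
```

```bash
python3 -m inch '[{"rotation":[0,0,0],"offset":[-2,0,0],"fingers":255},{"rotation":[0,0,0],"offset":[0,0,0],"fingers":255}]'
```

```text
time_s: 31.32
position: [0.5245, -0.236, 0.0467]
orientation: [-0.015, 0.01, 1.0, 0.0]
ft_force: [0.2, -0.6, -0.9]
finger_gap: 0.0201
```

```bash
python3 -m inch '[{"rotation":[0,0,0],"offset":[-2,0,0],"fingers":255},{"rotation":[0,0,0],"offset":[0,0,0],"fingers":255}]';  python3 -m inch '[{"rotation":[0,0,0],"offset":[-1.5,0,0],"fingers":255},{"rotation":[0,0,0],"offset":[0,0,0],"fingers":255}]'
```

```text
time_s: 31.58
position: [0.5265, -0.236, 0.0466]
orientation: [-0.015, 0.01, 1.0, 0.0]
ft_force: [0.3, -0.1, -0.9]
finger_gap: 0.0197
time_s: 31.82
position: [0.5268, -0.2359, 0.0464]
orientation: [-0.016, 0.01, 1.0, 0.0]
ft_force: [-7.8, -1.4, 4.9]
finger_gap: 0.0192
```

```bash
python3 -m inch '[{"rotation":[0,0,0],"offset":[-1,0,0],"fingers":255},{"rotation":[0,0,0],"offset":[0,0,0],"fingers":255}]';  python3 -m inch '[{"rotation":[0,0,0],"offset":[1,0,0],"fingers":200},{"rotation":[0,0,0],"offset":[0,0,0],"fingers":160},{"rotation":[0,0,0],"offset":[0,0,0],"fingers":160},{"rotation":[0,0,0],"offset":[0,0,-30],"fingers":160},{"rotation":[0,-1.8,0],"offset":[0,0,-50],"fingers":160},{"rotation":[0,0,0],"offset":[0,0,-50],"fingers":160},{"rotation":[0,0,0],"offset":[50,0,-30],"fingers":160},{"rotation":[0,0,0],"offset":[50,0,0],"fingers":0},{"rotation":[0,0,0],"offset":[0,0,0],"fingers":0},{"rotation":[0,0,0],"offset":[0,0,0],"fingers":0}]'; python3 - <<'E'
from h import *
o,M=st()
c=snap('wrist','w19.png');P=cloud(c)
for y0 in (-.2855,-.2355):
    m=(abs(P[...,1]-y0)<.006)&(P[...,0]>.48)&(P[...,0]<.57)&(P[...,2]>.04)&(P[...,2]<.075)
    s=P[m];print(y0,s[:,0].min(),s[:,0].max())
    k=np.nonzero(m);cu=int(np.median(k[1]));print(cu,[np.round(P[v,cu],3).tolist() for v in range(k[0].min()-2,k[0].min()+20)])
c=snap('scene','s19.png');cv2.imwrite('pics/s19z.png',cv2.resize(c['image'][130:330,250:470],None,fx=3,fy=3))
E
```

```text
time_s: 32.08
position: [0.5269, -0.2358, 0.0463]
orientation: [-0.017, 0.01, 1.0, 0.001]
ft_force: [-15.2, -3.2, 9.2]
finger_gap: 0.0198
time_s: 33.33
position: [0.4309, -0.2344, 0.2068]
orientation: [0.002, 0.01, 1.0, -0.0]
ft_force: [-0.2, 0.4, 0.1]
finger_gap: 0.0611
33.325 p [ 0.4309 -0.2344  0.2068] F [-0.2  0.4  0.1] gap 0.0611
[[-1.0, 0.02, 0.003], [0.02, 1.0, -0.001], [-0.003, -0.001, -1.0]] q [-5.460e-01  5.200e-02  2.156e+00  1.000e-03  9.310e-01 -2.098e+00]
-0.2855 0.4962040432348551 0.5358504397365641
230 [[0.513, -0.292, 0.012], [0.514, -0.292, 0.012], [0.498, -0.286, 0.05], [0.497, -0.285, 0.055], [0.497, -0.285, 0.057], [0.498, -0.285, 0.058], [0.5, -0.285, 0.057], [0.501, -0.285, 0.057], [0.501, -0.285, 0.06], [0.501, -0.284, 0.062], [0.502, -0.284, 0.063], [0.503, -0.284, 0.063], [0.504, -0.284, 0.063], [0.505, -0.285, 0.063], [0.506, -0.285, 0.063], [0.508, -0.285, 0.063], [0.509, -0.285, 0.064], [0.51, -0.285, 0.063], [0.511, -0.285, 0.063], [0.513, -0.285, 0.063], [0.514, -0.285, 0.063], [0.515, -0.285, 0.063]]
-0.2355 0.49844852022714004 0.5365100394597532
276 [[0.514, -0.235, 0.013], [0.516, -0.235, 0.012], [0.499, -0.235, 0.051], [0.499, -0.235, 0.054], [0.499, -0.235, 0.056], [0.5, -0.235, 0.058], [0.501, -0.235, 0.057], [0.502, -0.235, 0.058], [0.503, -0.235, 0.059], [0.503, -0.235, 0.062], [0.504, -0.235, 0.062], [0.505, -0.235, 0.063], [0.506, -0.235, 0.063], [0.507, -0.235, 0.064], [0.508, -0.235, 0.064], [0.351, -0.232, 0.377], [0.51, -0.235, 0.064], [0.512, -0.235, 0.063], [0.512, -0.235, 0.064], [0.515, -0.235, 0.062], [0.515, -0.235, 0.063], [0.516, -0.235, 0.064]]
```

View pics/w19.png

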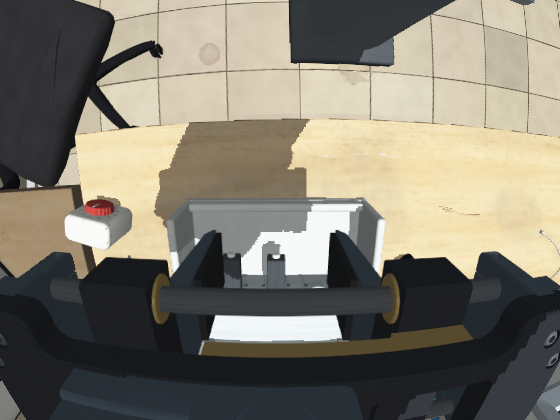

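View pics/s19.png

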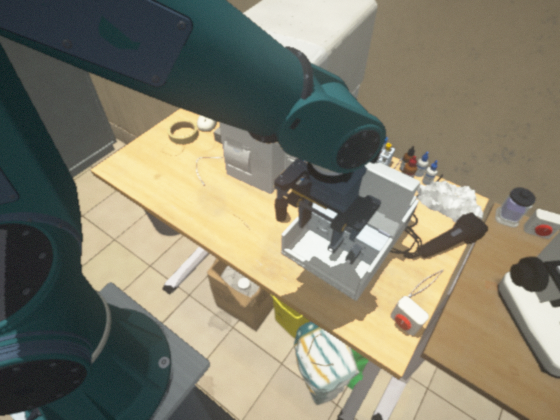

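The wrist view shows both square ends flush in their bores, at (232,265) and (276,265). The scene shows no columns left on the desk and the lid still open. Now I'll fetch the tab again to shut the lid.

```bash
python3 -m inch '[{"rotation":[0,0,0],"offset":[0,0,-50],"fingers":120},{"rotation":[0,0,0],"offset":[0,0,-55],"fingers":120},{"rotation":[0,0,0],"offset":[0,0,-45],"fingers":120},{"rotation":[0,0,0],"offset":[-50,0,0],"fingers":120},{"rotation":[0,0,0],"offset":[-55,0,0],"fingers":120},{"rotation":[0,0,0],"offset":[-55,0,0],"fingers":120},{"rotation":[0,0,0],"offset":[-53,0,0],"fingers":120},{"rotation":[0,0,0],"offset":[0,0,0],"fingers":120},{"rotation":[0,0,0],"offset":[0,0,0],"fingers":120}]'; python3 - <<'E'
from h import *
o,M=st()
c=snap('wrist','w20.png');c=snap('scene','s20.png')
E
```

```text
time_s: 34.55
position: [0.6429, -0.2379, 0.3559]
orientation: [0.0, 0.009, 1.0, 0.0]
ft_force: [-0.3, 0.8, -0.7]
finger_gap: 0.0483
34.55 p [ 0.6429 -0.2379  0.3559] F [-0.3  0.8 -0.7] gap 0.0483
[[-1.0, 0.019, 0.001], [0.019, 1.0, 0.0], [-0.001, 0.0, -1.0]] q [-3.890e-01  2.290e-01  1.663e+00  1.000e-03  1.249e+00 -1.941e+00]
```

View pics/w20.png

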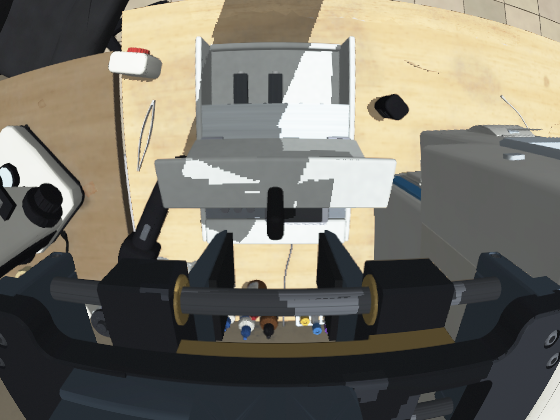

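View pics/s20.png

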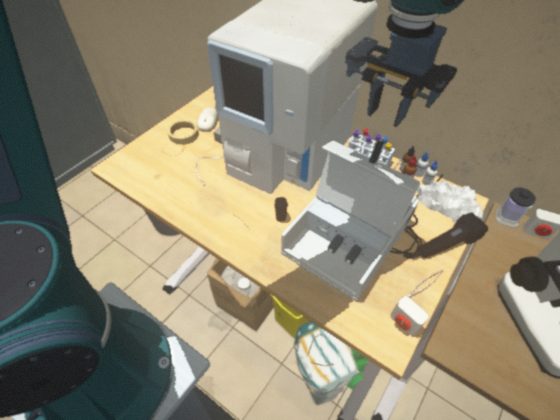

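The wrist view shows both columns home at (241,90) and (276,90), and the lid tab at (275,210), in line with the fingers. I'll descend and grip it.

```bash
python3 -m inch '[{"rotation":[0,0,0],"offset":[0,0,40],"fingers":140},{"rotation":[0,0,0],"offset":[0,0,40],"fingers":150},{"rotation":[0,0,0],"offset":[0,0,22],"fingers":150},{"rotation":[0,0,0],"offset":[0,0,0],"fingers":150}]';python3 -m inch '[{"rotation":[0,0,0],"offset":[0,0,0],"fingers":255},{"rotation":[0,0,0],"offset":[0,0,0],"fingers":255},{"rotation":[0,0,0],"offset":[0,0,0],"fingers":255},{"rotation":[0,0,0],"offset":[0,0,0],"fingers":255}]'
```

```text
time_s: 35.15
position: [0.6422, -0.2382, 0.2539]
orientation: [0.0, 0.01, 1.0, 0.0]
ft_force: [0.4, 0.1, -1.1]
finger_gap: 0.0373
time_s: 35.65
position: [0.6435, -0.2381, 0.2559]
orientation: [0.002, 0.01, 1.0, -0.0]
ft_force: [-1.5, 2.3, 6.9]
finger_gap: 0.014
```

Reversing the arc.

```bash
python3 -m inch '[{"rotation":[0,0,0],"offset":[18,0,-4.1],"fingers":255},{"rotation":[0,0,0],"offset":[18.3,0,-2.3],"fingers":255},{"rotation":[0,0,0],"offset":[18.4,0,-0.5],"fingers":255},{"rotation":[0,0,0],"offset":[18.4,0,1.4],"fingers":255},{"rotation":[0,0,0],"offset":[18.1,0,3.2],"fingers":255},{"rotation":[0,0,0],"offset":[17.7,0,5],"fingers":255},{"rotation":[0,0,0],"offset":[0,0,0],"fingers":255}]'; python3 -c "
from h import *
st()"
```

```text
time_s: 36.52
position: [0.5319, -0.2362, 0.2519]
orientation: [0.0, 0.01, 1.0, -0.0]
ft_force: [-4.9, 1.5, 8.2]
finger_gap: 0.0139
36.525 p [ 0.5319 -0.2362  0.2519] F [-4.9  1.5  8.2] gap 0.0139
[[-1.0, 0.02, 0.0], [0.02, 1.0, -0.0], [-0.0, -0.0, -1.0]] q [-0.458  0.15   1.953 -0.     1.038 -2.009]
```

```bash
python3 -m inch '[{"rotation":[0,0,0],"offset":[16,0,7.7],"fingers":255},{"rotation":[0,0,0],"offset":[16,0,9.4],"fingers":255},{"rotation":[0,0,0],"offset":[15.5,0,11],"fingers":255},{"rotation":[0,0,0],"offset":[14.4,0,11.5],"fingers":255},{"rotation":[0,0,0],"offset":[13.2,0,12.9],"fingers":255},{"rotation":[0,0,0],"offset":[11.8,0,14.1],"fingers":255},{"rotation":[0,0,0],"offset":[0,0,0],"fingers":255}]'; python3 -m inch '[{"rotation":[0,0,0],"offset":[10.3,0,15.3],"fingers":255},{"rotation":[0,0,0],"offset":[8.7,0,16.2],"fingers":255},{"rotation":[0,0,0],"offset":[7.1,0,17],"fingers":255},{"rotation":[0,0,0],"offset":[5.4,0,17.6],"fingers":255},{"rotation":[0,0,0],"offset":[0,0,0],"fingers":255}]'
```

```text
time_s: 37.4
position: [0.4446, -0.2347, 0.1839]
orientation: [-0.001, 0.01, 1.0, -0.0]
ft_force: [-4.2, -8.4, -0.4]
finger_gap: 0.0133
time_s: 38.02
position: [0.4135, -0.2341, 0.1177]
orientation: [-0.001, 0.009, 1.0, -0.0]
ft_force: [-5.6, -10.7, -1.9]
finger_gap: 0.0137
```

```bash
python3 -m inch '[{"rotation":[0,0,0],"offset":[3,0,18.1],"fingers":255},{"rotation":[0,0,0],"offset":[1.5,0,18.3],"fingers":255},{"rotation":[0,0,0],"offset":[0,0,12],"fingers":255},{"rotation":[0,0,0],"offset":[0,0,4],"fingers":255},{"rotation":[0,0,0],"offset":[0,0,0],"fingers":255}]'
```

```text
time_s: 38.65
position: [0.409, -0.234, 0.0658]
orientation: [-0.001, 0.009, 1.0, -0.0]
ft_force: [-10.0, -14.2, -1.8]
finger_gap: 0.0136
```

```bash
python3 -m inch '[{"rotation":[0,0,0],"offset":[0,0,1.5],"fingers":255},{"rotation":[0,0,0],"offset":[0,0,0],"fingers":255}]'; python3 -m inch '[{"rotation":[0,0,0],"offset":[0,0,0],"fingers":200},{"rotation":[0,0,0],"offset":[0,0,0],"fingers":140},{"rotation":[0,0,0],"offset":[0,0,0],"fingers":140},{"rotation":[0,0,0],"offset":[0,0,-30],"fingers":140},{"rotation":[0,0,0],"offset":[0,0,-50],"fingers":140},{"rotation":[0,0,0],"offset":[0,0,-50],"fingers":140},{"rotation":[0,0,0],"offset":[0,50,0],"fingers":100},{"rotation":[0,0,0],"offset":[0,50,0],"fingers":100},{"rotation":[0,0,0],"offset":[0,50,0],"fingers":100},{"rotation":[0,0,0],"offset":[0,0,0],"fingers":100},{"rotation":[0,0,0],"offset":[0,0,0],"fingers":100}]'; python3 - <<'E'
from h import *
st()
c=snap('scene','s21.png');c=snap('wrist','w21.png')
c=snap('top','t21.png');P=cloud(c)
for x in (.46,.5,.55):
    m=(abs(P[...,0]-x)<.008)&(abs(P[...,1]+.24)<.05)&(P[...,2]>.05);print(x,np.median(P[m][:,2]))
t=((c['image'].max(2)<60)&(P[...,2]>0.05)&(P[...,2]<0.13)&(P[...,0]<0.45)&(P[...,0]>0.3)&(P[...,1]<-0.15)&(P[...,1]>-0.35))
print('tab',np.median(P[t],0),P[t].min(0))
E
```

```text
time_s: 38.9
position: [0.4091, -0.234, 0.0645]
orientation: [-0.001, 0.009, 1.0, -0.0]
ft_force: [-12.0, -14.5, -0.3]
finger_gap: 0.0139
time_s: 40.28
position: [0.4143, -0.0839, 0.1951]
orientation: [0.001, 0.009, 1.0, -0.0]
ft_force: [1.2, 0.1, 0.2]
finger_gap: 0.0556
40.275 p [ 0.4143 -0.0839  0.1951] F [1.2 0.1 0.2] gap 0.0556
[[-1.0, 0.019, 0.002], [0.019, 1.0, -0.0], [-0.002, -0.0, -1.0]] q [-0.255 -0.053  2.286  0.     0.906 -1.807]
0.46 0.0975933096179844
0.5 0.09905244331625163
0.55 0.09858249434951127
tab [ 0.41824008 -0.23305771  0.09441   ] [ 0.39473134 -0.23999271  0.08801939]
```

View pics/s21.png

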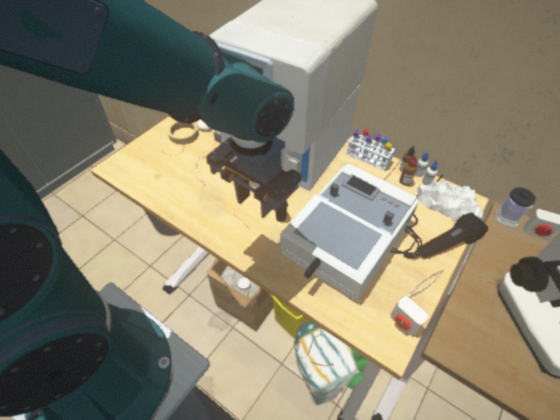

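View pics/w21.png

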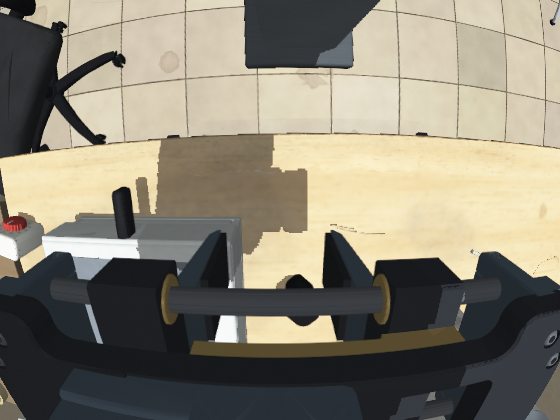

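The lid is flat and level again, and the tab is at its shut height (0.094 m, as at the start). I'll check the canister and timer, then hand in.

```bash
python3 - <<'E'
from h import *
c=snap('top');P=cloud(c)
for k,(u,v) in {'timer':(403,235),'can':(280,201)}.items(): print(k,np.round(P[v,u],3))
job_done()
E
```

```text
timer [ 0.46  -0.448  0.067]
can [ 0.439 -0.069  0.502]
the job is handed in; nothing more can be done
```

The job is handed in at about 40 s of the 210 s. I opened the lid by its tab onto its stop and pushed both steel columns on the desk (the left-hand and middle places; the right-hand place was empty) fully home. I then closed the lid by the tab and backed the arm off.

- **Columns:** they are in the right and middle bores. Each was pushed until its shoulder met the block at 15–18 N. The depth readings put the shoulders within about 2 mm of the block's face.
- **Lid:** it lies level, and the tab is back at the 0.094 m height it had at the start. Before I loaded the columns, the depth picture showed it open at about 1.87 rad.
- **Timer:** its position is unchanged to within 1 mm.
- **Canister:** the final numeric check failed, because the arm hid it from the top camera and the reading was of the gripper. The last wrist picture shows it in its place in front of the analyser, and the arm never came near it.

I saw no knocked column and no slipping grip during the run.

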